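Scan a delivery into stock

ROBOT

A 6-joint arm with a two-finger parallel gripper is mounted at the origin on the work surface; the furniture and walls round the work are solid. World frame = base frame: x ahead of the robot, y to its left, z up, the work surface at z = 0. Lengths are in m, angles in rad, forces in N, time in s.
With the tool pointing down it reaches from about 0.35 to 0.95 m from the base axis. Payload 17.4 kg.
Tool frame: the origin (TCP) lies midway between the tips of the shut fingers; the grasp point (between the pads) lies 19 mm behind it; z points along the fingers, y is the line along which they close (so a half turn about z gives the same grasp; the last joint's range is limited). The gripper opens to 93 mm and grips with 3 to 60 N. Pads are 15 mm wide; open, the fingers measure 128 mm over their backs; the gripper's body (75 mm by 188 mm) begins 65 mm behind the grasp point.
Start: joints at [1.133, 0.116, 1.442, -0, 1.584, -0.038], TCP at [0.263, 0.622, 0.197] pointing down, gripper open.
Joint ranges: [-2.83, 2.83], [-0.83, 2.19], [0.07, 2.5], [-1.14, 4.28], [0.01, 3], [-2.97, 2.97]. Speed limits (rad/s): [1.89, 1.89, 2.22, 3.14, 3.14, 3.14].

INTERFACE

Orientations are given as a unit quaternion [w, x, y, z].
In Python, from cell import sense, camera, get_calibration, job_done gives the robot as it stands.
- The arm moves only by the tool play_rows, never from a script. Its argument "plan" is a list of rows, each a list of 6 numbers: the shift along the tool's x, y, z normalised to -1 to 1, where 1 is 0.04 m, then the turn, a rotation vector about the tool's x, y, z normalised to -1 to 1, where 1 is 5 degrees. In form: [[tx, ty, tz, ax, ay, az], ...]. A call has 1 to 12 rows; each row shifts and turns the commanded pose from where the row before left it, along the tool's axes as they then stand; what a row does not reach is not made up. A row lasts 1/10 s, in which the tool goes at most 50 mm and 8.59 degrees, less where a joint would pass 70% of its speed; a pose out of reach is approached as far as the arm can. A call with a number of a shift or a turn outside -1 to 1 is refused whole. A call with a gripper value outside its range is refused whole. "claw" is the gripper's target within -1 to 1 (fully open at 1, half-way at 0, shut at -1), set as the call begins (left out, the last holds). The fingers move at their own pace and stop on an object; "squeeze" is the grip in N (left out, the last holds). Time passes only in rows, so rows that do not move let the fingers close. It gives the time, the measured TCP pose, the force, the opening and the grip force at its end, in the units of the state.
- sense(): the state, without advancing time (a new reading comes with each control period).
- camera(name): name is "side" or "top" or "wrist"; returns (picture, depth): 400x640x3 uint8, blue, green, red; 400x640 float32, m along the optical axis (not along the pixel's ray), 0 where there is no reading.
- get_calibration(name): a dict with "vertical_fov" (degrees; the focal length in pixels is half the picture's height over the tangent of half this angle, whatever the lens; pixels are square), "cx", "cy" (the principal point, pixels), "cam_to_world" (4x4, takes a point from camera to world coordinates). Camera axes: x right, y down, z forward; pixel columns grow to the right and rows downward; lengths in m; the calibration is good to about 2 mm. A picture is of the moment at which its call begins: read the wrist's pose just before it. get_calibration takes no time and is no camera call; for the wrist camera it gives the pose at the moment of the call.
- job_done(): hands the job in; it is judged then, once.
The state is a dict: "t": time; "joints": joint angles; "joint_velocities": joint speeds; "joint_efforts": joint torques, N m; "ee_pos": TCP position; "tcp_rot": TCP orientation; "wrist_force": force on the tool from outside, world axes, zero at the start; "wrist_torque": the same for the moment, N m; "opening": finger opening in m; "grasp_force": force on a finger pad.
Only numpy, scipy, OpenCV 4.12 (cv2) and the standard library are available. Lean on these libraries where they do the work, as an engineer would, in place of code of your own. Each camera call takes 0.05 s, during which the arm holds its last target. There are 200 camera calls.

TASK

A delivery has come in the grey bin: take whichever of the power brick, junction block, solder reel and flux tin are in it and stand each flat on the rubber mat, bar label up (set them down, do not drop them), leaving the plug adapters in the bin and knocking nothing over. When all are on the mat, take the hand scanner off its stand and read the labels in the order power brick, junction block, solder reel, flux tin, aiming the scanner window straight at the middle of each label from about 10 cm above and holding it steady there for two seconds. Then lay the scanner back in the notches of its stand the way it lay before, with the things still on the mat.

Things in the scene. Friction and masses are not known exactly. Their poses are not given: they have to be found in the camera images.
- bin: Fixed open grey plastic bin, 264 (its x) x 304 (its y) x 45 mm high, walls and floor 6 mm. Origin: centre of its underside. Two plug adapters and three or four other things lie in it in two rows of three, some 20 mm or more apart. Behind it a ledge on the wall, 0.1 m up; some 60 mm off its far right corner (world x over 0.5, y under 0) an oscilloscope 0.21 m high.
- mat: Fixed thin black rubber mat, 180 (its x) x 300 (its y) x 3 mm, with a steel snap button at one corner. Origin: centre of its underside; z up. An oscilloscope about 0.21 m high stands close behind it (beyond its +x edge): work on the mat's middle and near part and with the hand's narrow side towards it.
- cradle: Fixed scanner stand: base plate 150 x 80 x 8 mm, two aluminium uprights 12 mm thick, centred 46 mm before and behind the origin along its x (80 mm free between them), each 50 mm wide with a notch on top: 38 mm wide, floor at height 90 mm, straight cheeks to 103 mm, flared to 117 mm (mouth about 54 mm). Origin: centre of the underside; x runs along the handle towards the scanner's head.
- scanner: Hand scanner, about 0.16 kg, balance point about 22 mm ahead of the grip centre: straight black handle 150 x 32 (its y) x 30 mm high along its x, with a grey head 46 mm wide bent down at the front (+x) end. Origin: on the handle's underside, below scanner_grip. Lying in the stand its z is up and its x is along the stand's x (up to 4 mm off centre).
- scanner_grip (a point): Grip centre of the scanner: middle of the handle, half-way up (15 mm above its underside); same axes as scanner. Take it here from above across the 32 mm width, between the two uprights.
- scanner_window: Glass reading window at the end of the scanner's head, fixed to it. Origin: middle of the glass; its z is the viewing direction (out of the glass). In the scanner's axes it lies 114.7 mm along x and -47.4 mm along z from the grip centre and looks forward and down, 25 degrees from straight down (direction 0.423, 0, -0.906). The head's lowest corner is 66 mm below the grip centre.
- brick: Black power brick, 55 (x) x 115 (y) x 34 mm high, 0.25 to 0.46 kg. May be absent. Origin: centre of its underside; z up. Take it from above across its x width.
- brick_c (a point): Centre of the power brick, 17 mm above its underside; same axes.
- brick_label (a point): Middle of the white bar label of the power brick: 34 mm along its y from the centre, 34 mm above its underside; same axes, the label faces +z.
- block: Small black junction block with two screws on top, 37 (x) x 75 (y) x 26 mm high (24 mm at the edges), about 0.09 kg. May be absent. Origin: centre of its underside; z up. Take it from above across its x width.
- block_c (a point): Centre of the junction block, 12 mm above its underside; same axes.
- block_label (a point): Middle of the white bar label of the junction block: in the middle of the top, 26 mm above its underside; same axes, the label faces +z.
- reel: Reel of solder standing on its flange, 64 mm diameter, 43 mm high, blue flanges, 0.18 to 0.34 kg. May be absent. Origin: centre of its underside; z up. Take it from above across its diameter.
- reel_c (a point): Centre of the solder reel, 21.5 mm above its underside; same axes.
- reel_label (a point): Middle of the white bar label of the solder reel: 18 mm along its y from the axis, on the top flange, 43 mm above its underside; same axes, the label faces +z.
- adapter_a_c (a point): Larger black plug adapter, body 47 x 62 x 50 mm with two prongs up (62 mm in all), in the bin, to be left there. Point: middle of its body, 25 mm up.
- adapter_b_c (a point): Smaller black plug adapter, body 37 x 50 x 34 mm with two prongs up (46 mm in all), in the bin, to be left there. Point: middle of its body, 17 mm up.
- spray: Upright spray can, 59 mm diameter, 202 mm high, red cap, loose, to the right of the mat; leave it standing. Origin: centre of its underside.
- tin: Flat round flux tin, cream, 48 mm diameter, 22 mm high, about 0.05 kg. May be absent. Origin: centre of its underside; z up. Take it from above across its diameter.
- tin_c (a point): Centre of the flux tin, 11 mm above its underside; same axes.
- tin_label (a point): Middle of the white bar label of the flux tin: in the middle of the lid, 22 mm above its underside; same axes, the label faces +z.

How it is judged:
On the way, in this order (a step that is already met when the one before it is completed fails the run):
1. every one of the power brick, junction block, solder reel and flux tin that is present stands on the mat, let go (x of brick_c in the frame of mat between -0.09 and 0.09 m and y of brick_c in the frame of mat between -0.15 and 0.15 m and z of brick_c in the frame of mat below 0.027 m and angle between each of brick_c, block_c, reel_c, tin_c's own z axis and vertical below 0.15 rad and contact force between each of brick, block, reel, tin and the fingers below 0.1 N and x of block_c in the frame of mat between -0.09 and 0.09 m and y of block_c in the frame of mat between -0.15 and 0.15 m and z of block_c in the frame of mat below 0.022 m and x of reel_c in the frame of mat between -0.09 and 0.09 m and y of reel_c in the frame of mat between -0.15 and 0.15 m and z of reel_c in the frame of mat below 0.0315 m and x of tin_c in the frame of mat between -0.09 and 0.09 m and y of tin_c in the frame of mat between -0.15 and 0.15 m and z of tin_c in the frame of mat below 0.021 m), for 0.3 s.
2. the scanner looks at the label of the power brick: label middle 40 to 160 mm from the window and within 12 mm of its axis both ways, within 45 degrees of square, steady for 1.5 s (x of brick_label in the frame of scanner_window between -0.012 and 0.012 m and y of brick_label in the frame of scanner_window between -0.012 and 0.012 m and z of brick_label in the frame of scanner_window between 0.04 and 0.16 m and angle between the z axis of scanner_window and the z axis of brick_label, either way round below 0.8 rad and angle between brick_label's own z axis and vertical below 0.2 rad), for 1.5 s.
3. the scanner looks at the label of the junction block: label middle 40 to 160 mm from the window and within 12 mm of its axis both ways, within 45 degrees of square, steady for 1.5 s (x of block_label in the frame of scanner_window between -0.012 and 0.012 m and y of block_label in the frame of scanner_window between -0.012 and 0.012 m and z of block_label in the frame of scanner_window between 0.04 and 0.16 m and angle between the z axis of scanner_window and the z axis of block_label, either way round below 0.8 rad and angle between block_label's own z axis and vertical below 0.2 rad), for 1.5 s.
4. the scanner looks at the label of the solder reel: label middle 40 to 160 mm from the window and within 12 mm of its axis both ways, within 45 degrees of square, steady for 1.5 s (x of reel_label in the frame of scanner_window between -0.012 and 0.012 m and y of reel_label in the frame of scanner_window between -0.012 and 0.012 m and z of reel_label in the frame of scanner_window between 0.04 and 0.16 m and angle between the z axis of scanner_window and the z axis of reel_label, either way round below 0.8 rad and angle between reel_label's own z axis and vertical below 0.2 rad), for 1.5 s.
5. the scanner looks at the label of the flux tin: label middle 40 to 160 mm from the window and within 12 mm of its axis both ways, within 45 degrees of square, steady for 1.5 s (x of tin_label in the frame of scanner_window between -0.012 and 0.012 m and y of tin_label in the frame of scanner_window between -0.012 and 0.012 m and z of tin_label in the frame of scanner_window between 0.04 and 0.16 m and angle between the z axis of scanner_window and the z axis of tin_label, either way round below 0.8 rad and angle between tin_label's own z axis and vertical below 0.2 rad), for 1.5 s.
At the end, for the whole second after the job is handed in: Present brick, block, reel and tin rest on the mat, label up, centres inside its outline; both adapters are in the bin; the scanner lies in both notches, head as before, grip centre within 30 mm lengthwise and 10 mm sideways of the stand's centre, within 0.12 rad; the can stands (x of brick_c in the frame of mat between -0.09 and 0.09 m and y of brick_c in the frame of mat between -0.15 and 0.15 m and z of brick_c in the frame of mat below 0.027 m and angle between each of brick_c, block_c, reel_c, tin_c's own z axis and vertical below 0.15 rad and x of block_c in the frame of mat between -0.09 and 0.09 m and y of block_c in the frame of mat between -0.15 and 0.15 m and z of block_c in the frame of mat below 0.022 m and x of reel_c in the frame of mat between -0.09 and 0.09 m and y of reel_c in the frame of mat between -0.15 and 0.15 m and z of reel_c in the frame of mat below 0.0315 m and linear speed of each of brick, block, reel, scanner, tin below 0.02 m/s and x of adapter_a_c in the frame of bin between -0.126 and 0.126 m and y of adapter_a_c in the frame of bin between -0.146 and 0.146 m and height (world z) of each of adapter_a_c, adapter_b_c below 0.09 m and x of adapter_b_c in the frame of bin between -0.126 and 0.126 m and y of adapter_b_c in the frame of bin between -0.146 and 0.146 m and x of scanner_grip in the frame of cradle between -0.03 and 0.03 m and y of scanner_grip in the frame of cradle between -0.01 and 0.01 m and z of scanner_grip in the frame of cradle between 0.09 and 0.115 m and angle between the x axis of scanner and the x axis of cradle, either way round below 0.12 rad and x of scanner_window in the frame of cradle above 0.05 m and angle between spray's own z axis and vertical below 0.2 rad and x of tin_c in the frame of mat between -0.09 and 0.09 m and y of tin_c in the frame of mat between -0.15 and 0.15 m and z of tin_c in the frame of mat below 0.021 m); the robot touches nothing.
It fails at once if the power brick is let go more than 30 mm above the mat (x of brick_c in the frame of mat between -0.12 and 0.12 m and y of brick_c in the frame of mat between -0.15 and 0.15 m and z of brick_c in the frame of mat above 0.05 m and contact force between brick and the fingers below 0.01 N).
It fails at once if the junction block is let go more than 30 mm above the mat (x of block_c in the frame of mat between -0.12 and 0.12 m and y of block_c in the frame of mat between -0.15 and 0.15 m and z of block_c in the frame of mat above 0.045 m and contact force between block and the fingers below 0.01 N).
It fails at once if the solder reel is let go more than 30 mm above the mat (x of reel_c in the frame of mat between -0.12 and 0.12 m and y of reel_c in the frame of mat between -0.15 and 0.15 m and z of reel_c in the frame of mat above 0.055 m and contact force between reel and the fingers below 0.01 N).
It fails at once if the flux tin is let go more than 30 mm above the mat (x of tin_c in the frame of mat between -0.12 and 0.12 m and y of tin_c in the frame of mat between -0.15 and 0.15 m and z of tin_c in the frame of mat above 0.044 m and contact force between tin and the fingers below 0.01 N).
It fails at once if the spray can is knocked over (angle between spray's own z axis and vertical above 0.5 rad).
Of brick, block, reel, tin only 3 to 4 are there at a start; the rules pass over those that are not, and their reading is None.
At some moment in a run one of block, tin may be knocked a few centimetres aside while the robot is not near it.
It also fails if it takes over 210 s, if anything falls off the work surface, if the arm or the gripper's body presses on something with over 40 N, if the wrist force passes 120 N, or if a joint passes its speed limit or range.

## Working session

There is one attempt and no reset: what is moved stays moved. The work goes in short steps, Python scripts to look and compute and a tool call to move; the robot and the scene stay as the last step left them, time stands still between calls to the robot, and variables do not carry over. Pictures are saved under pics/ and viewed, at most 14 in all, crops included, and the job is handed in when it is done.

Besides the shell and the picture viewer there is one more tool, called after "Call:" as name(argument=value, ...), one argument or row to a line, values as JSON. play_rows: Moves the arm, as the interface text tells. Scaled input: -1 to 1 covers 0.04 m each way for a shift and 5 degrees each way for a turn. Its arguments: {"type":"object","properties":{"plan":{"type":"array","items":{"type":"array","items":{"type":"number"}}},"claw":{"type":"number"},"squeeze":{"type":"number"}},"required":["plan"]}

```bash
mkdir -p pics; ls; cat > h.py <<'E'
import numpy as np, cv2
from cell import sense, camera, get_calibration, job_done
def grab(n,save=None):
    c=get_calibration(n); im,d=camera(n)
    if save: cv2.imwrite('pics/'+save,im)
    f=200/np.tan(np.radians(c['vertical_fov']/2)); M=np.array(c['cam_to_world'])
    v,u=np.mgrid[0:400,0:640]
    P=np.stack([(u-c['cx'])/f*d,(v-c['cy'])/f*d,d],-1)@M[:3,:3].T+M[:3,3]
    P[d==0]=np.nan
    return im,d,P
E
python3 - <<'E'
from h import *
for n in ['top','side','wrist']:
    im,d,P=grab(n,n+'1.png'); np.save(n+'1.npy',P); c=get_calibration(n); print(n,c['vertical_fov'],np.round(c['cam_to_world'],3).tolist())
print(sense())
E
```

```text
pics
top 42.453906602905775 [[-0.019, -0.982, 0.19, 0.129], [-1.0, 0.018, -0.009, -0.058], [0.005, -0.19, -0.982, 1.766], [0.0, 0.0, 0.0, 1.0]]
side 56.51004837023612 [[-0.997, 0.066, -0.043, 0.512], [0.075, 0.645, -0.76, 0.876], [-0.023, -0.761, -0.648, 0.896], [0.0, 0.0, 0.0, 1.0]]
wrist 58.56309900854764 [[0.389, 0.884, 0.258, 0.192], [0.921, -0.373, -0.109, 0.652], [-0.0, 0.28, -0.96, 0.384], [0.0, 0.0, 0.0, 1.0]]
{'t': 0.15, 'joints': array([ 1.13318992e+00,  1.16375102e-01,  1.44206431e+00, -5.81983706e-06,
        1.58399582e+00, -3.78163394e-02]), 'joint_velocities': array([ 0.00070854, -0.00042813, -0.0016908 , -0.00080443, -0.00045954,
       -0.00010384]), 'joint_efforts': array([ 1.91231615e-03, -7.21762061e+01, -6.22949624e+01,  7.79438624e-02,
        2.24934326e-02,  4.16175646e-05]), 'ee_pos': array([0.2626809 , 0.6216216 , 0.19630474]), 'tcp_rot': array([-9.63769826e-05,  1.98566473e-01,  9.80087332e-01, -4.10127867e-04]), 'wrist_force': array([-0.3764628 , -0.50922622,  0.01717457]), 'wrist_torque': array([-0.00361356, -0.01018228,  0.03577061]), 'grasp_force': 0.0, 'opening': 0.09288266373138597}
```

View pics/top1.png

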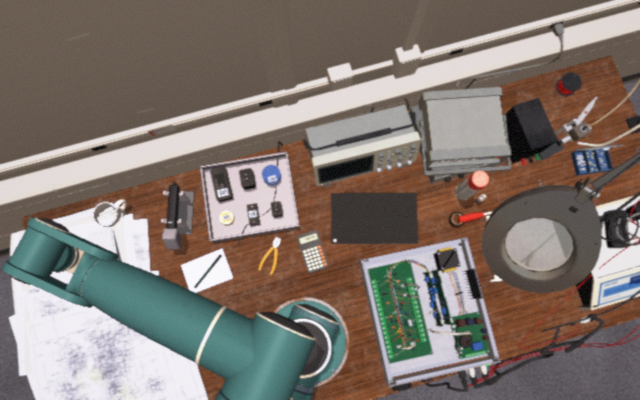

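View pics/side1.png

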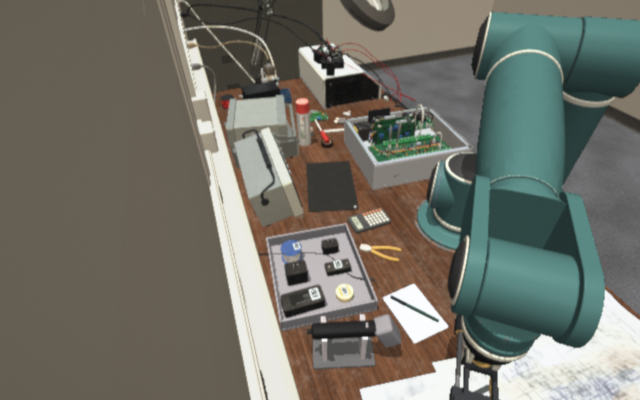

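The top picture shows the brick at (222,185), large adapter (248,178), reel (271,175), tin (226,217), block (252,213) and small adapter (277,210). The scanner is at (173,210) with its head towards the robot, and the mat is centred at (374,218). In the side picture the oscilloscope sits behind the mat. All four things are present.

```bash
python3 - <<'E'
from h import *
P=np.load('top1.npy')
for n,u,v in [('brick',222,185),('A',248,182),('reel',271,175),('tin',226,217),('block',252,213),('B',277,210),('scanhandle',174,200),('scanhead',170,240),('matTL',333,194),('matTR',416,194),('matBR',416,242),('matBL',333,242),('can',481,179),('binTL',201,165),('binTR',295,153),('binBR',299,232),('binBL',209,242),('scope',315,170),('scope2',412,155),('sc3',345,150)]:
    print(n,np.round(np.nanmedian(P[v-1:v+2,u-1:u+2].reshape(-1,3),0),3))
im=cv2.imread('pics/top1.png')
cv2.imwrite('pics/topc.png',cv2.resize(im[130:260,150:350],None,fx=4,fy=4,interpolation=cv2.INTER_CUBIC)[:,:800])
E
```

```text
brick [0.531 0.277 0.037]
A [0.537 0.185 0.055]
reel [0.56  0.107 0.051]
tin [0.42  0.263 0.029]
block [0.432 0.173 0.034]
B [0.44  0.088 0.039]
scanhandle [0.464 0.415 0.122]
scanhead [0.334 0.423 0.123]
matTL [ 0.499 -0.105  0.006]
matTR [ 0.494 -0.397 -0.001]
matBR [ 0.327 -0.388 -0.001]
matBL [ 0.331 -0.102  0.004]
can [ 0.498 -0.563  0.204]
binTL [ 0.674  0.409 -0.218]
binTR [0.653 0.026 0.004]
binBR [ 0.369  0.015 -0.002]
binBL [ 0.34   0.326 -0.006]
scope [ 0.547 -0.045  0.161]
scope2 [ 0.607 -0.37   0.109]
sc3 [ 0.605 -0.142  0.182]
```

View pics/topc.png

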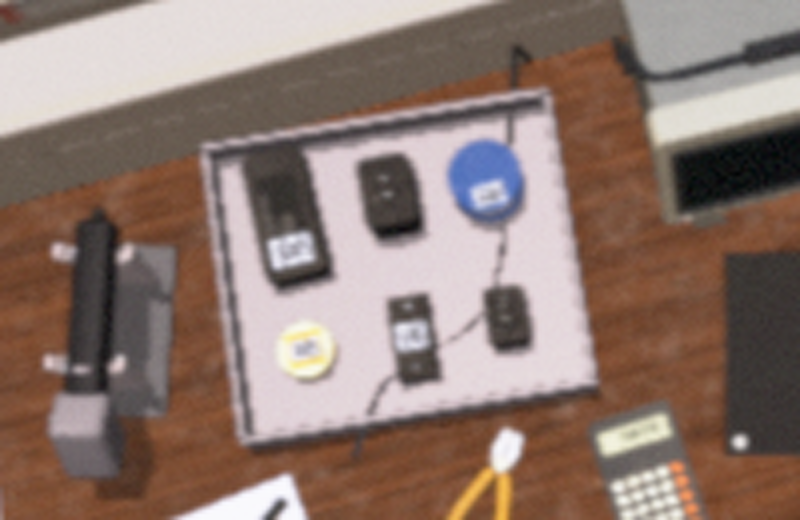

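```bash
cat >> h.py <<'E'
from scipy.spatial.transform import Rotation as Ro
def Rpsi(psi,pitch=0):  # tool down, tool y at azimuth psi (deg)
    p=np.radians(psi); s,c=np.sin(p),np.cos(p)
    return np.array([[-s,c,0],[c,s,0],[0,0,-1.]])
def state():
    s=sense(); q=np.array(s['tcp_rot']); R=Ro.from_quat(q[[1,2,3,0]]).as_matrix()
    return s,np.array(s['ee_pos']),R
def plan(stops,p=None,R=None,vmax=.9):
    """stops: list of (x,y,z,psi); prints rows for each leg"""
    if p is None: s,p,R=state()
    print('from',np.round(p,4),'psi',round(np.degrees(np.arctan2(R[1,1],R[0,1])),2))
    for (x,y,z,psi) in stops:
        t=np.array([x,y,z]); Rt=Rpsi(psi)
        rv=Ro.from_matrix(R.T@Rt).as_rotvec()
        for N in range(1,60):
            r=Ro.from_rotvec(rv/N).as_matrix()
            # t-p = R (sum r^k) v
            S=np.eye(3)*0; A=np.eye(3)
            for k in range(N): S+=A; A=A@r
            v=np.linalg.solve(S,R.T@(t-p))/.04; w=rv/N/np.radians(5)
            if max(np.abs(v).max(),np.abs(w).max(),np.linalg.norm(v)*.9)<=vmax: break
        print((x,y,z,psi),'N=',N,(np.round(np.r_[v,w],3)+0).tolist())
        p,R=t,Rt
E
python3 - <<'E'
from h import *
plan([(.30,.56,.30,67),(.45,.2,.30,90)])
E
```

```text
from [0.2627 0.6216 0.1963] psi 67.09
(0.3, 0.56, 0.3, 67) N= 4 [-0.365, -0.264, -0.648, -0.002, 0.0, 0.005]
(0.45, 0.2, 0.3, 90) N= 10 [-0.567, -0.801, 0.0, 0.0, 0.0, -0.46]
```

Call:
play_rows(
  plan=[
    [-0.365,-0.264,-0.648,0,0,0],
    [-0.365,-0.264,-0.648,0,0,0],
    [-0.365,-0.264,-0.648,0,0,0],
    [-0.365,-0.264,-0.648,0,0,0],
  ],
  claw=1,
)

```text
t: 0.55
ee_pos: [0.3003, 0.5594, 0.3013]
tcp_rot: [-0.0, 0.199, 0.98, -0.0]
wrist_force: [-0.2, 1.0, 0.6]
opening: 0.0932
grasp_force: 0.0
```

Call:
play_rows(
  plan=[
    [-0.567,-0.8,0,0,0,-0.46],
    [-0.567,-0.8,0,0,0,-0.46],
    [-0.567,-0.8,0,0,0,-0.46],
    [-0.567,-0.8,0,0,0,-0.46],
    [-0.567,-0.8,0,0,0,-0.46],
    [-0.567,-0.8,0,0,0,-0.46],
    [-0.567,-0.8,0,0,0,-0.46],
    [-0.567,-0.8,0,0,0,-0.46],
    [-0.567,-0.8,0,0,0,-0.46],
    [-0.567,-0.8,0,0,0,-0.46],
    [0,0,0,0,0,0],
    [0,0,0,0,0,0],
  ],
)

```text
t: 1.75
ee_pos: [0.451, 0.2004, 0.3003]
tcp_rot: [-0.0, 0.0, 1.0, 0.0]
wrist_force: [-0.0, 0.1, 0.1]
opening: 0.0928
grasp_force: 0.0
```

```bash
python3 - <<'E'
from h import *
s,p,R=state(); print(s['t'],p,np.degrees(np.arctan2(R[1,1],R[0,1])))
im,d,P=grab('wrist','w2.png'); np.save('w2.npy',P)
E
```

```text
1.75 [0.45104957 0.20041374 0.30032944] 89.9661545725942
```

View pics/w2.png

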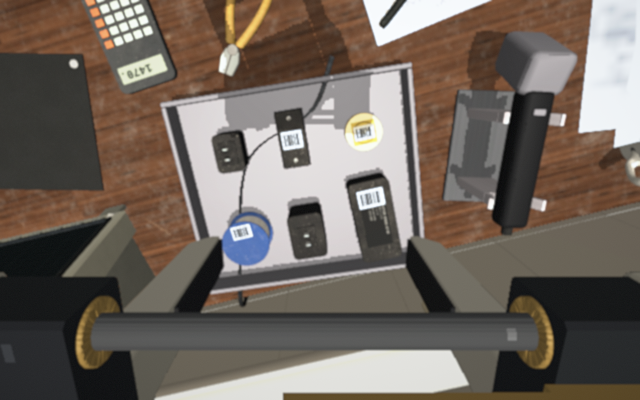

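The wrist picture shows all of them clearly: brick (375,215), large adapter (307,230), reel (245,240), tin (363,131), block (292,138), small adapter (228,150) and scanner (525,130). Next I fit the shapes from the depth data.

```bash
cat >> h.py <<'E'
def fit(P,zmin,box,n=''):
    """top-surface rect of points above zmin in box (x0,x1,y0,y1)"""
    x,y,z=P[...,0],P[...,1],P[...,2]
    m=(x>box[0])&(x<box[1])&(y>box[2])&(y<box[3])&(z>zmin)&(z<.2)
    Q=P[m]; zt=np.percentile(Q[:,2],80)
    Q=Q[Q[:,2]>zmin]
    (c,sz,a)=cv2.minAreaRect((Q[:,:2]*1000).astype(np.float32))
    b=cv2.boxPoints((c,sz,a)); e=[b[1]-b[0],b[2]-b[1]]; l=max(e,key=np.linalg.norm)
    print(n,'c',np.round(c,1),'size',np.round(sorted(sz),1),'long az',round(np.degrees(np.arctan2(l[1],l[0]))%180,1),'ztop %.4f'%zt,'n',len(Q),'mean',np.round(Q[:,:2].mean(0)*1000,1))
E
python3 - <<'E'
from h import *
P=np.load('w2.npy')
def at(u,v,r=2): return np.round(np.nanmedian(P[v-r:v+r+1,u-r:u+r+1].reshape(-1,3),0),4)
for n,u,v in [('floor',270,200),('brick',375,215),('bl',371,198),('A',307,230),('reel',245,242),('rl',242,232),('tin',363,131),('block',291,139),('B',226,150),('handle',525,140),('tail',513,220),('base',470,150),('up1',560,118),('head',535,65),('mat',60,120),('matc',95,56),('matf',102,188),('wallR',185,200),('scope',118,213)]: print(n,at(u,v))
fit(P,.030,(.46,.62,.225,.32),'brick')
fit(P,.045,(.46,.62,.14,.23),'A')
fit(P,.043,(.48,.62,.06,.145),'reel')
fit(P,.022,(.36,.47,.225,.31),'tin')
fit(P,.024,(.36,.50,.13,.215),'block')
fit(P,.030,(.38,.48,.05,.125),'B')
fit(P,.107,(.36,.60,.35,.50),'scan')
fit(P,.107,(.25,.60,.35,.50),'scan+head')
E
```

```text
floor [0.5189 0.1378 0.0064]
brick [0.5294 0.2807 0.0408]
bl [0.5055 0.2741 0.0412]
A [0.5439 0.1907 0.0582]
reel [0.5643 0.1079 0.0493]
rl [0.5495 0.105  0.0504]
tin [0.4204 0.2622 0.0295]
block [0.43   0.1707 0.0333]
B [0.441  0.0904 0.0425]
handle [0.4202 0.4171 0.1202]
tail [0.5073 0.4181 0.1202]
base [0.4477 0.4104 0.0088]
up1 [0.3985 0.4518 0.1154]
head [0.3484 0.4094 0.1282]
mat [ 0.4084 -0.1387  0.0031]
matc [ 3.284e-01 -8.000e-02  3.000e-04]
matf [ 0.5021 -0.0989  0.0023]
wallR [0.5176 0.0157 0.0021]
scope [ 0.5245 -0.0566  0.0475]
brick c [547.9 264.8] size [ 98.4 130.2] long az 8.8 ztop 0.0417 n 3972 mean [546.6 279.7]
A c [573.1 195.2] size [ 48.  102.6] long az 12.4 ztop 0.0577 n 1670 mean [553.8 191.7]
reel c [567.1 108.6] size [62.4 63.3] long az 0.1 ztop 0.0503 n 1661 mean [566.5 108.7]
tin c [422.3 263.4] size [47.8 47.8] long az 36.4 ztop 0.0291 n 1141 mean [421.8 263.2]
block c [413.6 179.7] size [ 84.5 106.2] long az 8.9 ztop 0.0341 n 1961 mean [418.5 171.1]
B c [423.5  84.1] size [ 40.9 101.3] long az 17.3 ztop 0.0424 n 1238 mean [441.8  90.4]
scan c [479.  422.1] size [ 63.4 239.4] long az 178.0 ztop 0.1208 n 5878 mean [433.4 421.2]
scan+head c [462.5 422.9] size [ 63.4 272.7] long az 177.6 ztop 0.1225 n 7733 mean [412.2 421.1]
```

```bash
cat >> h.py <<'E'
def fitc(P,z0,z1,box,n=''):
    x,y,z=P[...,0],P[...,1],P[...,2]
    m=((x>box[0])&(x<box[1])&(y>box[2])&(y<box[3])&(z>z0)&(z<z1)).astype(np.uint8)
    m=cv2.morphologyEx(m,cv2.MORPH_OPEN,np.ones((5,5),np.uint8))
    k,L,st,_=cv2.connectedComponentsWithStats(m); i=1+np.argmax(st[1:,4]); Q=P[L==i]
    (c,sz,a)=cv2.minAreaRect((Q[:,:2]*1000).astype(np.float32))
    b=cv2.boxPoints((c,sz,a)); e=[b[1]-b[0],b[2]-b[1]]; l=max(e,key=np.linalg.norm)
    az=np.degrees(np.arctan2(l[1],l[0]))%180
    print(n,'c',np.round(c,1),'size',np.round(sorted(sz),1),'long az',round(az,1),'z %.4f'%np.median(Q[:,2]),'n',len(Q))
    return np.array(c)/1000,az
E
python3 - <<'E'
from h import *
P=np.load('w2.npy')
fitc(P,.035,.048,(.46,.60,.225,.325),'brick')
fitc(P,.050,.068,(.46,.62,.14,.23),'A')
fitc(P,.045,.06,(.48,.62,.06,.145),'reel')
fitc(P,.022,.04,(.36,.47,.225,.31),'tin')
fitc(P,.026,.042,(.385,.50,.13,.215),'block')
fitc(P,.034,.05,(.40,.48,.05,.125),'B')
fitc(P,.117,.123,(.373,.60,.38,.46),'handle')
fitc(P,.108,.15,(.25,.373,.35,.50),'head')
fitc(P,.006,.012,(.30,.6,.32,.44),'base')
# bin rim
fitc(P,.040,.05,(.33,.7,0,.36),'bin')
m=(P[...,2]>.04)&(P[...,2]<.05); 
for X in (.45,.57): 
  q=P[m&(abs(P[...,0]-X)<.01)]; print(X,q[:,1].min(),q[:,1].max())
q=P[m&(abs(P[...,1]-.15)<.01)]; print(q[:,0].min(),q[:,0].max())
E
```

```text
brick c [539.  281.9] size [ 55.1 115.6] long az 13.4 z 0.0407 n 3318
A c [554.1 191.1] size [46.2 62.5] long az 9.1 z 0.0567 n 1557
reel c [567.6 109. ] size [61.7 63.3] long az 176.1 z 0.0496 n 1639
tin c [422.8 263.3] size [47.2 47.6] long az 91.0 z 0.0279 n 1130
block c [431.1 171.8] size [36.2 74. ] long az 8.9 z 0.0306 n 1591
B c [447.1  91.4] size [36.3 50.1] long az 7.7 z 0.0408 n 1090
handle c [445.7 423.1] size [ 29.8 144.7] long az 177.8 z 0.1201 n 3561
head c [350.3 425.5] size [45.3 45.5] long az 0.1 z 0.1242 n 2483
base c [445.2 412. ] size [ 57.2 149.4] long az 177.9 z 0.0084 n 3768
bin c [377.3  85.7] size [  6.  101.5] long az 98.7 z 0.0450 n 446
0.45 0.02276741920759473 0.3313026958281626
0.57 -0.22275335553938172 0.31860318569624807
0.36357791092037234 0.7497098243775062
```

```bash
python3 - <<'E'
from h import *
plan([(.539,.282,.13,103.4),(.539,.282,.014,103.4),(.539,.282,.16,103.4),(.42,.15,.16,90),(.415,-.362,.16,90),(.415,-.362,.03,90)])
E
```

```text
from [0.4507 0.2011 0.3004] psi 90.04
(0.539, 0.282, 0.13, 103.4) N= 6 [-0.4, 0.3, 0.71, 0.0, -0.001, -0.445]
(0.539, 0.282, 0.014, 103.4) N= 4 [0.0, 0.0, 0.725, 0.0, 0.0, 0.0]
(0.539, 0.282, 0.16, 103.4) N= 5 [0.0, 0.0, -0.73, 0.0, 0.0, 0.0]
(0.42, 0.15, 0.16, 90) N= 5 [0.683, -0.572, 0.0, 0.0, 0.0, 0.536]
(0.415, -0.362, 0.16, 90) N= 15 [0.008, -0.853, 0.0, 0.0, 0.0, 0.0]
(0.415, -0.362, 0.03, 90) N= 4 [0.0, 0.0, 0.812, 0.0, 0.0, 0.0]
```

Call:
play_rows(
  plan=[
    [-0.4,0.3,0.71,0,0,-0.445],
    [-0.4,0.3,0.71,0,0,-0.445],
    [-0.4,0.3,0.71,0,0,-0.445],
    [-0.4,0.3,0.71,0,0,-0.445],
    [-0.4,0.3,0.71,0,0,-0.445],
    [-0.4,0.3,0.71,0,0,-0.445],
    [0,0,0,0,0,0],
    [0,0,0,0,0,0],
    [0,0,0,0,0,0],
  ],
  claw=0.4,
  squeeze=40,
)

```text
t: 2.7
ee_pos: [0.539, 0.2823, 0.1318]
tcp_rot: [0.001, -0.117, 0.993, 0.0]
wrist_force: [0.6, -0.1, 1.3]
opening: 0.065
grasp_force: 0.0
```

Call:
play_rows(
  plan=[
    [0,0,0.725,0,0,0],
    [0,0,0.725,0,0,0],
    [0,0,0.725,0,0,0],
    [0,0,0.4,0,0,0],
    [0,0,0.325,0,0,0],
    [0,0,0,0,0,0],
  ],
)

```text
t: 3.3
ee_pos: [0.5388, 0.2816, 0.0136]
tcp_rot: [-0.0, -0.117, 0.993, -0.0]
wrist_force: [0.0, 0.1, -0.3]
opening: 0.065
grasp_force: 0.0
```

Call:
play_rows(
  plan=[
    [0,0,0,0,0,0],
    [0,0,0,0,0,0],
    [0,0,0,0,0,0],
    [0,0,0,0,0,0],
  ],
  claw=-1,
)

```text
t: 3.7
ee_pos: [0.5399, 0.2822, 0.0156]
tcp_rot: [0.001, -0.117, 0.993, 0.0]
wrist_force: [-0.6, 0.3, 6.6]
opening: 0.0539
grasp_force: 40.0
```

Call:
play_rows(
  plan=[
    [0,0,-0.4,0,0,0],
    [0,0,-0.7,0,0,0],
    [0,0,-0.7,0,0,0],
    [0,0,-0.8,0,0,0],
    [0,0,-0.8,0,0,0],
    [0,0,-0.25,0,0,0],
  ],
)

```text
t: 4.3
ee_pos: [0.54, 0.2822, 0.1646]
tcp_rot: [0.002, -0.117, 0.993, 0.001]
wrist_force: [-0.0, 1.0, -3.6]
opening: 0.0536
grasp_force: 40.0
```

Call:
play_rows(
  plan=[
    [0.683,-0.572,0,0,0,0.536],
    [0.683,-0.572,0,0,0,0.536],
    [0.683,-0.572,0,0,0,0.536],
    [0.683,-0.572,0,0,0,0.536],
    [0.683,-0.572,0,0,0,0.536],
    [0.008,-0.8,0,0,0,0],
    [0.008,-0.85,0,0,0,0],
    [0.008,-0.85,0,0,0,0],
    [0.008,-0.85,0,0,0,0],
    [0.008,-0.85,0,0,0,0],
    [0.008,-0.85,0,0,0,0],
    [0.008,-0.85,0,0,0,0],
  ],
)

```text
t: 5.5
ee_pos: [0.4175, -0.0877, 0.1596]
tcp_rot: [-0.0, -0.0, 1.0, 0.0]
wrist_force: [0.7, -0.7, -4.3]
opening: 0.0535
grasp_force: 40.0
```

Call:
play_rows(
  plan=[
    [0.008,-0.85,0,0,0,0],
    [0.008,-0.85,0,0,0,0],
    [0.008,-0.85,0,0,0,0],
    [0.008,-0.85,0,0,0,0],
    [0.008,-0.85,0,0,0,0],
    [0.008,-0.85,0,0,0,0],
    [0.008,-0.8,0,0,0,0],
    [0.008,-0.8,0,0,0,0],
    [0,0,0,0,0,0],
    [0,0,0,0,0,0],
  ],
)

```text
t: 6.5
ee_pos: [0.4153, -0.3545, 0.1591]
tcp_rot: [-0.001, 0.0, 1.0, 0.001]
wrist_force: [0.9, 0.8, -2.8]
opening: 0.0533
grasp_force: 40.0
```

```bash
python3 - <<'E'
from h import *
s,p,R=state(); print(s['t'],p,s['opening'],s['wrist_force'],np.round(s['joints'],2)); 
im,d,P=grab('wrist','w3.png'); np.save('w3.npy',P)
plan([(.415,-.362,.03,90)])
E
```

```text
6.5 [ 0.4153396  -0.35445181  0.15914253] 0.05328688538283504 [ 0.92729106  0.80387453 -2.77746941] [-0.75 -0.15  1.77  0.    1.53 -2.32]
from [ 0.4155 -0.3539  0.1594] psi 90.03
(0.415, -0.362, 0.03, 90) N= 4 [0.003, -0.051, 0.809, 0.003, -0.002, 0.001]
```

View pics/w3.png

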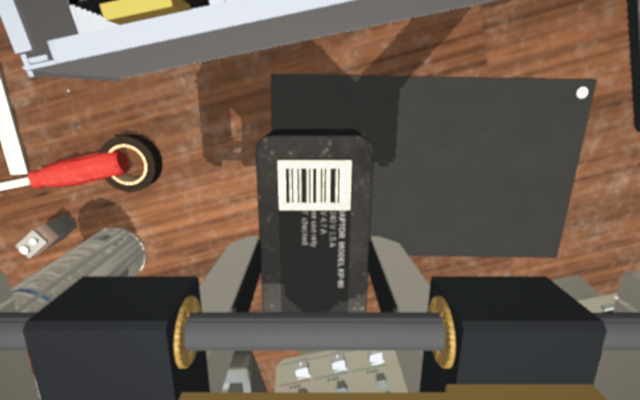

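```bash
python3 - <<'E'
from h import *
P=np.load('w3.npy')
for u,v in [(275,78),(590,84),(555,253),(582,92),(325,18),(110,240),(100,270),(60,280)]: print((u,v),np.round(np.nanmedian(P[v-1:v+2,u-1:u+2].reshape(-1,3),0),4))
fitc(P,.15,.22,(.3,.5,-.45,-.27),'brick')
fitc(P,.10,.25,(.4,.7,-.65,-.47),'can')
E
```

```text
(275, 78) [ 0.3249 -0.3905  0.0026]
(590, 84) [ 0.3301 -0.1008  0.0032]
(555, 253) [ 0.4994 -0.1011  0.0036]
(582, 92) [ 0.3372 -0.1072  0.0045]
(325, 18) [ 0.2908 -0.3477  0.0893]
(110, 240) [ 0.474  -0.5513  0.0289]
(100, 270) [ 0.4841 -0.539   0.0696]
(60, 280) [ 0.4756 -0.5491  0.1033]
brick c [ 403.1 -354.9] size [84.3 93.1] long az 0.2 z 0.1841 n 23223
can c [ 475.1 -559.8] size [ 8.5 38.5] long az 83.9 z 0.1208 n 1511
```

Call:
play_rows(
  plan=[
    [0,-0.05,0.7,0,0,0],
    [0,0,0.8,0,0,0],
    [0,0,0.8,0,0,0],
    [0,0,0.7,0,0,0],
    [0,0,0.3,0,0,0],
    [0,0,0.2,0,0,0],
    [0,0,0.08,0,0,0],
    [0,0,0.06,0,0,0],
    [0,0,0,0,0,0],
    [0,0,0,0,0,0],
  ],
)

```text
t: 7.55
ee_pos: [0.4161, -0.3566, 0.0153]
tcp_rot: [0.0, -0.0, 1.0, -0.0]
wrist_force: [0.6, -0.1, -4.2]
opening: 0.0532
grasp_force: 40.0
```

Call:
play_rows(
  plan=[
    [0,0,0.04,0,0,0],
    [0,0,0.03,0,0,0],
    [0,0,0,0,0,0],
  ],
)

```text
t: 7.85
ee_pos: [0.4161, -0.3566, 0.0126]
tcp_rot: [0.0, -0.0, 1.0, -0.0]
wrist_force: [-2.0, 2.0, 4.9]
opening: 0.0539
grasp_force: 40.0
```

Call:
play_rows(
  plan=[
    [0,0,0,0,0,0],
    [0,0,0,0,0,0],
    [0,0,0,0,0,0],
  ],
  claw=0.45,
)

```text
t: 8.15
ee_pos: [0.4159, -0.3565, 0.0119]
tcp_rot: [0.0, -0.0, 1.0, -0.0]
wrist_force: [0.5, 0.7, 0.9]
opening: 0.0667
grasp_force: 0.0
```

Call:
play_rows(
  plan=[
    [0,0,-0.3,0,0,0],
    [0,0,-0.8,0,0,0],
    [0,0,-0.8,0,0,0],
    [0,0,-0.9,0,0,0],
    [0,0,-0.9,0,0,0],
    [0,0,0,0,0,0],
  ],
)

```text
t: 8.75
ee_pos: [0.4171, -0.3576, 0.1661]
tcp_rot: [0.003, -0.0, 1.0, -0.003]
wrist_force: [-0.2, 0.3, 0.7]
opening: 0.0672
grasp_force: 0.0
```

```bash
python3 - <<'E'
from h import *
s,p,R=state(); print(s['t'],p,s['opening'])
im,d,P=grab('wrist'); fitc(P,.028,.045,(.3,.51,-.45,-.27),'brick')
plan([(.42,.05,.16,90),(.567,.109,.13,98.7),(.567,.109,.010,98.7),(.567,.109,.13,98.7),(.42,.05,.13,90),(.43,-.268,.13,90)])
E
```

```text
8.75 [ 0.41712944 -0.35758929  0.16608528] 0.06717326800453612
brick c [ 415.2 -356.6] size [ 55.  115.3] long az 179.9 z 0.0375 n 7324
from [ 0.4166 -0.3571  0.1632] psi 90.04
(0.42, 0.05, 0.16, 90) N= 12 [-0.007, 0.848, 0.005, -0.003, 0.003, 0.001]
(0.567, 0.109, 0.13, 98.7) N= 5 [-0.752, 0.25, 0.15, 0.0, 0.0, -0.348]
(0.567, 0.109, 0.01, 98.7) N= 4 [0.0, 0.0, 0.75, 0.0, 0.0, 0.0]
(0.567, 0.109, 0.13, 98.7) N= 4 [0.0, 0.0, -0.75, 0.0, 0.0, 0.0]
(0.42, 0.05, 0.13, 90) N= 5 [0.759, -0.227, 0.0, 0.0, 0.0, 0.348]
(0.43, -0.268, 0.13, 90) N= 9 [-0.028, -0.883, 0.0, 0.0, 0.0, 0.0]
```

Brick placed, as planned. Next the reel.

Call:
play_rows(
  plan=[
    [-0.007,0.848,0,0,0,0],
    [-0.007,0.848,0,0,0,0],
    [-0.007,0.848,0,0,0,0],
    [-0.007,0.848,0,0,0,0],
    [-0.007,0.848,0,0,0,0],
    [-0.007,0.848,0,0,0,0],
    [-0.007,0.848,0,0,0,0],
    [-0.007,0.848,0,0,0,0],
    [-0.007,0.848,0,0,0,0],
    [-0.007,0.848,0,0,0,0],
    [-0.007,0.848,0,0,0,0],
    [-0.007,0.848,0,0,0,0],
  ],
  claw=0.58,
)

```text
t: 10.0
ee_pos: [0.4183, 0.052, 0.1593]
tcp_rot: [-0.0, -0.0, 1.0, -0.0]
wrist_force: [0.3, -0.1, -0.5]
opening: 0.0735
grasp_force: 0.0
```

Call:
play_rows(
  plan=[
    [-0.752,0.25,0.15,0,0,-0.348],
    [-0.752,0.25,0.15,0,0,-0.348],
    [-0.752,0.25,0.15,0,0,-0.348],
    [-0.752,0.25,0.15,0,0,-0.348],
    [-0.752,0.25,0.15,0,0,-0.348],
    [0,0,0,0,0,0],
    [0,0,0,0,0,0],
    [0,0,0,0,0,0],
  ],
)

```text
t: 10.8
ee_pos: [0.5651, 0.1095, 0.1297]
tcp_rot: [-0.0, -0.076, 0.997, -0.0]
wrist_force: [0.3, 0.5, -0.9]
opening: 0.0733
grasp_force: 0.0
```

```bash
python3 - <<'E'
from h import *
plan([(.567,.109,.010,98.7)]); print(sense()['opening'])
im,d,P=grab('wrist'); fitc(P,.045,.06,(.48,.62,.06,.145),'reel')
E
```

```text
from [0.5651 0.1095 0.1297] psi 98.72
(0.567, 0.109, 0.01, 98.7) N= 4 [-0.011, -0.005, 0.748, 0.0, -0.001, 0.001]
0.07330752316245062
reel c [567.1 108.5] size [63.3 63.5] long az 6.8 z 0.0494 n 4948
```

Call:
play_rows(
  plan=[
    [-0.02,-0.02,0.75,0,0,0],
    [-0.02,0,0.75,0,0,0],
    [0,0,0.75,0,0,0],
    [0,0,0.4,0,0,0],
    [0,0,0.3,0,0,0],
    [0,0,0,0,0,0],
  ],
)

```text
t: 11.45
ee_pos: [0.567, 0.109, 0.0111]
tcp_rot: [-0.001, -0.076, 0.997, -0.0]
wrist_force: [-0.6, 0.2, 0.7]
opening: 0.0734
grasp_force: 0.0
```

Call:
play_rows(
  plan=[
    [0,0,0,0,0,0],
    [0,0,0,0,0,0],
    [0,0,0,0,0,0],
    [0,0,0,0,0,0],
  ],
  claw=-1,
)

```text
t: 11.85
ee_pos: [0.5682, 0.1093, 0.0132]
tcp_rot: [0.001, -0.076, 0.997, 0.0]
wrist_force: [-0.8, -0.8, 7.6]
opening: 0.0631
grasp_force: 40.0
```

Call:
play_rows(
  plan=[
    [0,0,-0.4,0,0,0],
    [0,0,-0.7,0,0,0],
    [0,0,-0.7,0,0,0],
    [0,0,-0.8,0,0,0],
    [0,0,-0.4,0,0,0],
    [0,0,0,0,0,0],
  ],
)

```text
t: 12.45
ee_pos: [0.5685, 0.1094, 0.1345]
tcp_rot: [0.002, -0.076, 0.997, 0.0]
wrist_force: [-0.7, -0.9, -3.5]
opening: 0.0632
grasp_force: 40.0
```

Call:
play_rows(
  plan=[
    [0.759,-0.227,0,0,0,0.348],
    [0.759,-0.227,0,0,0,0.348],
    [0.759,-0.227,0,0,0,0.348],
    [0.759,-0.227,0,0,0,0.348],
    [0.759,-0.227,0,0,0,0.348],
    [0,0,0,0,0,0],
  ],
)

```text
t: 13.05
ee_pos: [0.418, 0.0494, 0.1304]
tcp_rot: [-0.001, 0.0, 1.0, -0.0]
wrist_force: [-0.5, 0.8, -3.8]
opening: 0.0632
grasp_force: 40.0
```

Call:
play_rows(
  plan=[
    [-0.028,-0.7,0,0,0,0],
    [-0.028,-0.88,0,0,0,0],
    [-0.028,-0.88,0,0,0,0],
    [-0.028,-0.88,0,0,0,0],
    [-0.028,-0.88,0,0,0,0],
    [-0.028,-0.88,0,0,0,0],
    [-0.028,-0.88,0,0,0,0],
    [-0.028,-0.88,0,0,0,0],
    [-0.028,-0.88,0,0,0,0],
    [0,-0.1,0,0,0,0],
    [0,0,0,0,0,0],
    [0,0,0,0,0,0],
  ],
)

```text
t: 14.25
ee_pos: [0.4309, -0.2627, 0.1309]
tcp_rot: [-0.0, -0.001, 1.0, 0.0]
wrist_force: [-0.2, -0.3, -3.8]
opening: 0.0632
grasp_force: 40.0
```

Call:
play_rows(
  plan=[
    [0,0,0.5,0,0,0],
    [0,0,0.8,0,0,0],
    [0,0,0.8,0,0,0],
    [0,0,0.5,0,0,0],
    [0,0,0.2,0,0,0],
    [0,0,0.1,0,0,0],
    [0,0,0,0,0,0],
    [0,0,0,0,0,0],
  ],
)

```text
t: 15.05
ee_pos: [0.4315, -0.2636, 0.0169]
tcp_rot: [0.001, -0.001, 1.0, -0.0]
wrist_force: [-0.4, -0.2, -2.7]
opening: 0.0634
grasp_force: 40.0
```

Call:
play_rows(
  plan=[
    [0,0,0.06,0,0,0],
    [0,0,0.06,0,0,0],
    [0,0,0.04,0,0,0],
    [0,0,0,0,0,0],
  ],
)

```text
t: 15.45
ee_pos: [0.431, -0.2636, 0.0102]
tcp_rot: [0.0, -0.0, 1.0, -0.0]
wrist_force: [-4.2, 3.1, 8.3]
opening: 0.0636
grasp_force: 40.0
```

Call:
play_rows(
  plan=[
    [0,0,0,0,0,0],
    [0,0,0,0,0,0],
    [0,0,0,0,0,0],
  ],
  claw=0.58,
)

```text
t: 15.75
ee_pos: [0.431, -0.2636, 0.0094]
tcp_rot: [0.0, -0.0, 1.0, -0.0]
wrist_force: [-0.5, 0.9, -0.0]
opening: 0.0732
grasp_force: 0.0
```

Call:
play_rows(
  plan=[
    [0,0,-0.3,0,0,0],
    [0,0,-0.8,0,0,0],
    [0,0,-0.8,0,0,0],
    [0,0,-0.9,0,0,0],
    [0,0,-0.7,0,0,0],
    [0,0,0,0,0,0],
  ],
)

```text
t: 16.35
ee_pos: [0.4322, -0.2643, 0.1545]
tcp_rot: [0.003, -0.0, 1.0, -0.002]
wrist_force: [0.3, -0.1, -0.7]
opening: 0.0738
grasp_force: 0.0
```

```bash
python3 - <<'E'
from h import *
s,p,R=state(); print(s['t'],p,s['opening'])
im,d,P=grab('wrist'); fitc(P,.028,.045,(.3,.51,-.45,-.31),'brick');fitc(P,.038,.055,(.3,.51,-.32,-.2),'reel')
plan([(.431,.14,.16,98.9),(.431,.172,.10,98.9),(.431,.172,.009,98.9),(.431,.172,.11,98.9),(.43,-.185,.11,90)])
E
```

```text
16.35 [ 0.43221947 -0.26431917  0.15451274] 0.07375421441983222
brick c [ 415.2 -356.7] size [ 55.6 114. ] long az 0.0 z 0.0375 n 8336
reel c [ 430.  -263.7] size [63.4 63.8] long az 162.0 z 0.0464 n 4227
from [ 0.4316 -0.2639  0.1519] psi 90.04
(0.431, 0.14, 0.16, 98.9) N= 12 [-0.059, 0.84, -0.018, -0.002, 0.003, -0.148]
(0.431, 0.172, 0.1, 98.9) N= 2 [-0.062, 0.395, 0.75, 0.0, 0.0, 0.0]
(0.431, 0.172, 0.009, 98.9) N= 3 [0.0, 0.0, 0.758, 0.0, 0.0, 0.0]
(0.431, 0.172, 0.11, 98.9) N= 3 [0.0, 0.0, -0.842, 0.0, 0.0, 0.0]
(0.43, -0.185, 0.11, 90) N= 10 [0.079, -0.89, 0.0, 0.0, 0.0, 0.178]
```

Call:
play_rows(
  plan=[
    [-0.059,0.84,-0.018,0,0,-0.148],
    [-0.059,0.84,-0.018,0,0,-0.148],
    [-0.059,0.84,-0.018,0,0,-0.148],
    [-0.059,0.84,-0.018,0,0,-0.148],
    [-0.059,0.84,-0.018,0,0,-0.148],
    [-0.059,0.84,-0.018,0,0,-0.148],
    [-0.059,0.84,-0.018,0,0,-0.148],
    [-0.059,0.84,-0.018,0,0,-0.148],
    [-0.059,0.84,-0.018,0,0,-0.148],
    [-0.059,0.84,-0.018,0,0,-0.148],
    [-0.059,0.84,-0.018,0,0,-0.148],
    [-0.059,0.84,-0.018,0,0,-0.148],
  ],
  claw=0.3,
  squeeze=25,
)

```text
t: 17.6
ee_pos: [0.4296, 0.1416, 0.1572]
tcp_rot: [-0.001, -0.078, 0.997, -0.0]
wrist_force: [0.7, -0.2, -0.4]
opening: 0.0603
grasp_force: 0.0
```

Call:
play_rows(
  plan=[
    [-0.062,0.395,0.75,0,0,0],
    [-0.062,0.395,0.75,0,0,0],
    [0,0,0,0,0,0],
    [0,0,0,0,0,0],
  ],
)

```text
t: 18.0
ee_pos: [0.4299, 0.1721, 0.0979]
tcp_rot: [-0.001, -0.078, 0.997, -0.0]
wrist_force: [-0.0, 0.1, 0.3]
opening: 0.0604
grasp_force: 0.0
```

```bash
python3 - <<'E'
from h import *
plan([(.431,.172,.009,98.9)]); print(sense()['opening'])
im,d,P=grab('wrist'); fitc(P,.024,.042,(.385,.50,.12,.215),'block'); fitc(P,.022,.04,(.36,.48,.225,.31),'tin')
E
```

```text
from [0.4299 0.1721 0.0979] psi 98.97
(0.431, 0.172, 0.009, 98.9) N= 3 [-0.01, -0.002, 0.741, -0.002, -0.006, 0.004]
0.060433883748338066
block c [430.2 171.6] size [36.1 73.3] long az 9.0 z 0.0305 n 4431
tin c [421.6 263.1] size [47.9 48. ] long az 77.9 z 0.0278 n 3065
```

Call:
play_rows(
  plan=[
    [-0.01,0,0.75,0,0,0],
    [-0.01,0,0.75,0,0,0],
    [0,0,0.4,0,0,0],
    [0,0,0.3,0,0,0],
    [0,0,0,0,0,0],
  ],
)

```text
t: 18.55
ee_pos: [0.4311, 0.1718, 0.0098]
tcp_rot: [-0.0, -0.077, 0.997, -0.0]
wrist_force: [-0.6, 0.7, 0.1]
opening: 0.0604
grasp_force: 0.0
```

Call:
play_rows(
  plan=[
    [0,0,0,0,0,0],
    [0,0,0,0,0,0],
    [0,0,0,0,0,0],
    [0,0,0,0,0,0],
    [0,0,0,0,0,0],
  ],
  claw=-1,
)

```text
t: 19.05
ee_pos: [0.4312, 0.1725, 0.0103]
tcp_rot: [0.0, -0.078, 0.997, 0.0]
wrist_force: [0.6, 0.1, 1.2]
opening: 0.0251
grasp_force: 0.0
```

Call:
play_rows(
  plan=[
    [0,0,-0.5,0,0,0],
    [0,0,-0.7,0,0,0],
    [0,0,-0.8,0,0,0],
    [0,0,-0.6,0,0,0],
    [0,0,0,0,0,0],
  ],
)

```text
t: 19.55
ee_pos: [0.4324, 0.1729, 0.1175]
tcp_rot: [0.002, -0.078, 0.997, 0.001]
wrist_force: [-0.6, 0.5, 0.2]
opening: 0.0006
grasp_force: 0.0
```

Call:
play_rows(
  plan=[
    [0.079,-0.89,0,0,0,0.178],
    [0.079,-0.89,0,0,0,0.178],
    [0.079,-0.89,0,0,0,0.178],
    [0.079,-0.89,0,0,0,0.178],
    [0.079,-0.89,0,0,0,0.178],
    [0.079,-0.89,0,0,0,0.178],
    [0.079,-0.89,0,0,0,0.178],
    [0.079,-0.89,0,0,0,0.178],
    [0.079,-0.89,0,0,0,0.178],
    [0.079,-0.89,0,0,0,0.178],
    [0,0,0,0,0,0],
    [0,0,0,0,0,0],
  ],
)

```text
t: 20.75
ee_pos: [0.4297, -0.1849, 0.1131]
tcp_rot: [-0.001, 0.001, 1.0, 0.0]
wrist_force: [0.2, -0.0, -0.1]
opening: 0.0004
grasp_force: 0.0
```

The grasp missed, so I'm going back to look.

Call:
play_rows(
  plan=[
    [0,0.85,-0.4,0,0,0],
    [0,0.85,-0.4,0,0,0],
    [0,0.85,-0.4,0,0,0],
    [0,0.85,-0.4,0,0,0],
    [0,0.85,-0.4,0,0,0],
    [0,0.85,-0.4,0,0,0],
    [0,0.85,-0.4,0,0,0],
    [0,0.85,-0.4,0,0,0],
    [0,0.85,0,0,0,0],
    [0,0.85,0,0,0,0],
    [0,0,0,0,0,0],
    [0,0,0,0,0,0],
  ],
  claw=0.3,
)

```text
t: 21.95
ee_pos: [0.4293, 0.1566, 0.2415]
tcp_rot: [-0.0, -0.002, 1.0, -0.0]
wrist_force: [0.0, -0.5, -0.1]
opening: 0.0604
grasp_force: 0.0
```

```bash
python3 - <<'E'
from h import *
s,p,R=state(); print(s['t'],p,s['opening'])
im,d,P=grab('wrist','w4.png'); np.save('w4.npy',P); fitc(P,.024,.042,(.385,.50,.12,.215),'block'); fitc(P,.022,.04,(.36,.48,.225,.31),'tin')
E
```

```text
21.95 [0.42925422 0.15656398 0.24153194] 0.06035971377924644
block c [430.9 171.8] size [36.  74.1] long az 8.8 z 0.0305 n 1995
tin c [421.6 263.1] size [47.1 47.9] long az 91.5 z 0.0279 n 1421
```

View pics/w4.png

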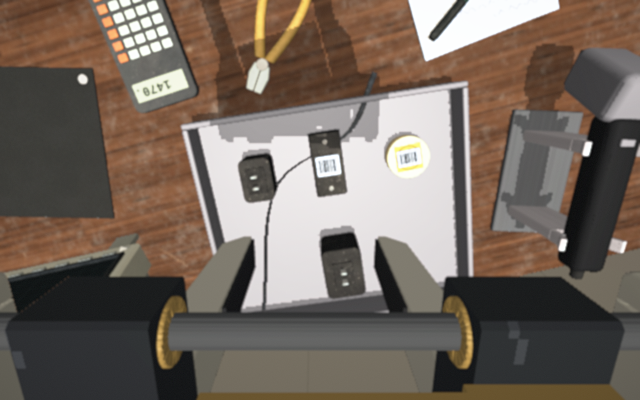

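The block (329,165) still lies where it was. I'll retry slowly and watch the closing.

```bash
python3 - <<'E'
from h import *
plan([(.431,.172,.08,98.9),(.431,.172,.0075,98.9)])
E
```

```text
from [0.4295 0.1558 0.2416] psi 90.12
(0.431, 0.172, 0.08, 98.9) N= 5 [-0.013, 0.081, 0.808, -0.001, -0.001, -0.351]
(0.431, 0.172, 0.0075, 98.9) N= 3 [0.0, 0.0, 0.604, 0.0, 0.0, 0.0]
```

Call:
play_rows(
  plan=[
    [-0.013,0.081,0.808,0,0,-0.351],
    [-0.013,0.081,0.808,0,0,-0.351],
    [-0.013,0.081,0.808,0,0,-0.351],
    [-0.013,0.081,0.808,0,0,-0.351],
    [-0.013,0.081,0.808,0,0,-0.351],
    [0,0,0.6,0,0,0],
    [0,0,0.5,0,0,0],
    [0,0,0.4,0,0,0],
    [0,0,0.3,0,0,0],
    [0,0,0,0,0,0],
  ],
)

```text
t: 23.0
ee_pos: [0.4308, 0.171, 0.007]
tcp_rot: [-0.001, -0.076, 0.997, -0.0]
wrist_force: [-0.3, 0.0, 1.2]
opening: 0.0604
grasp_force: 0.0
```

Call:
play_rows(
  plan=[
    [0,0,0,0,0,0],
    [0,0,0,0,0,0],
  ],
  claw=-0.15,
)

```text
t: 23.2
ee_pos: [0.4321, 0.1717, 0.0093]
tcp_rot: [0.001, -0.077, 0.997, 0.0]
wrist_force: [0.3, 0.0, 0.6]
opening: 0.049
grasp_force: 0.0
```

```bash
python3 - <<'E'
from h import *
s,p,R=state(); print(s['t'],p,s['opening'],s['grasp_force'],s['wrist_force'])
im,d,P=grab('wrist','w5.png'); np.save('w5.npy',P)
im,d,P=grab('side'); np.save('s5.npy',P)
cv2.imwrite('pics/s5.png',cv2.resize(im[180:360,220:440],None,fx=3,fy=3))
E
```

```text
23.2 [0.43210208 0.17172624 0.00934497] 0.04899204151198959 0.0 [0.32614808 0.02263372 0.61981328]
```

View pics/w5.png

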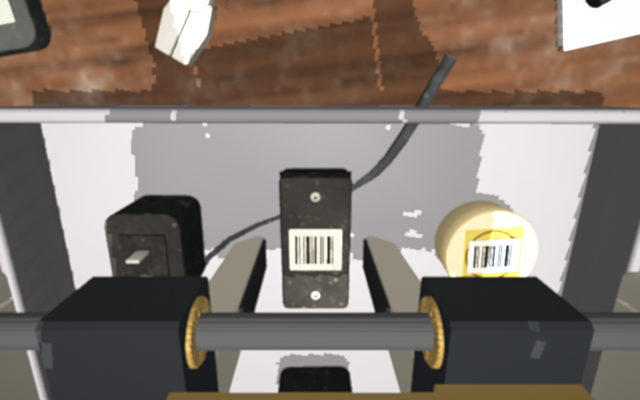

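View pics/s5.png

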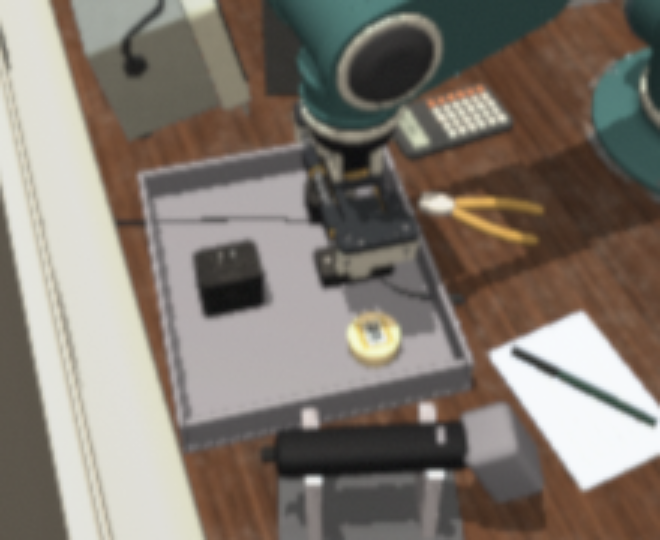

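The wrist picture shows the fingers at (250,250) and (385,250) on either side of the block (315,235). I'm closing onto it.

Call:
play_rows(
  plan=[
    [0,0,0,0,0,0],
    [0,0,0,0,0,0],
  ],
  claw=-0.35,
  squeeze=35,
)

```text
t: 23.5
ee_pos: [0.4317, 0.1718, 0.0086]
tcp_rot: [0.0, -0.077, 0.997, 0.0]
wrist_force: [-0.3, -0.6, 1.3]
opening: 0.0316
grasp_force: 0.0
```

Call:
play_rows(
  plan=[
    [0,0,0,0,0,0],
  ],
)

```text
t: 23.6
ee_pos: [0.4316, 0.1717, 0.0085]
tcp_rot: [0.0, -0.077, 0.997, 0.0]
wrist_force: [-0.8, 0.2, -1.1]
opening: 0.0305
grasp_force: 0.0
```

Call:
play_rows(
  plan=[
    [0,0,0,0,0,0],
  ],
)

```text
t: 23.7
ee_pos: [0.4316, 0.1718, 0.0085]
tcp_rot: [0.0, -0.077, 0.997, 0.0]
wrist_force: [-0.3, 0.7, 1.3]
opening: 0.0299
grasp_force: 0.5
```

```bash
python3 - <<'E'
from h import *
s,p,R=state(); print(s['t'],p,s['opening'],s['grasp_force'])
im,d,P=grab('wrist'); np.save('w6.npy',P)
cv2.imwrite('pics/w6.png',cv2.resize(im[150:330,180:460],None,fx=2.8,fy=2.8))
fitc(P,.024,.042,(.385,.50,.12,.215),'block')
for u,v in [(315,215),(285,250),(345,250),(250,270),(265,260),(375,260)]: print(u,v,np.round(P[v,u],4))
E
```

```text
23.7 [0.43159276 0.17175887 0.00846808] 0.029850779939391003 0.5097600887529552
block c [430.6 169.3] size [48. 74.] long az 9.8 z 0.0305 n 9356
315 215 [0.4125 0.1687 0.0299]
285 250 [0.4331 0.1565 0.0305]
345 250 [0.4274 0.1861 0.0329]
250 270 [0.4277 0.1442 0.0656]
265 260 [0.4265 0.1491 0.0574]
375 260 [0.4195 0.1958 0.0567]
```

View pics/w6.png

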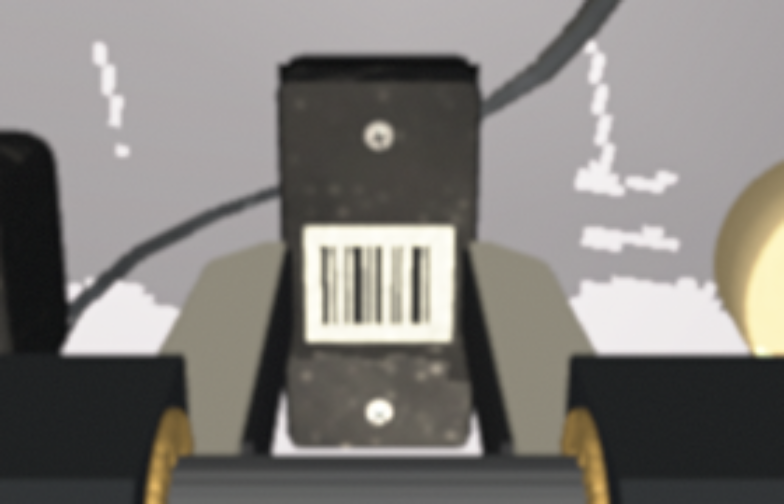

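Call:
play_rows(
  plan=[
    [0,0,0,0,0,0],
  ],
  claw=-0.42,
)

```text
t: 23.85
ee_pos: [0.4316, 0.1717, 0.0085]
tcp_rot: [0.0, -0.077, 0.997, 0.0]
wrist_force: [0.1, 0.6, 1.4]
opening: 0.0277
grasp_force: 0.7
```

Call:
play_rows(
  plan=[
    [0,0,0,0,0,0],
  ],
)

```text
t: 23.95
ee_pos: [0.4316, 0.1718, 0.0085]
tcp_rot: [0.0, -0.077, 0.997, 0.0]
wrist_force: [-0.2, -0.6, 2.0]
opening: 0.0271
grasp_force: 0.9
```

Call:
play_rows(
  plan=[
    [0,0,0,0,0,0],
  ],
)

```text
t: 24.05
ee_pos: [0.4317, 0.1718, 0.0085]
tcp_rot: [0.0, -0.077, 0.997, 0.0]
wrist_force: [-0.3, -0.7, 2.9]
opening: 0.0271
grasp_force: 1.0
```

Call:
play_rows(
  plan=[
    [0,0,0,0,0,0],
    [0,0,0,0,0,0],
    [0,0,0,0,0,0],
  ],
  claw=0,
)

```text
t: 24.35
ee_pos: [0.4314, 0.1717, 0.0082]
tcp_rot: [-0.0, -0.077, 0.997, -0.0]
wrist_force: [0.1, 0.9, 0.3]
opening: 0.0443
grasp_force: 0.0
```

Call:
play_rows(
  plan=[
    [0,0,0.04,0,0,0],
    [0,0,0.03,0,0,0],
    [0,0,0,0,0,0],
  ],
)

```text
t: 24.65
ee_pos: [0.4314, 0.1717, 0.0053]
tcp_rot: [-0.0, -0.077, 0.997, -0.0]
wrist_force: [0.6, 0.3, 0.1]
opening: 0.046
grasp_force: 0.0
```

Call:
play_rows(
  plan=[
    [0,0,0.05,0,0,0],
    [0,0,0,0,0,0],
  ],
)

```text
t: 24.85
ee_pos: [0.4314, 0.1717, 0.0033]
tcp_rot: [-0.0, -0.077, 0.997, -0.0]
wrist_force: [0.7, 0.8, 0.4]
opening: 0.0467
grasp_force: 0.0
```

Call:
play_rows(
  plan=[
    [0,0,0.05,0,0,0],
    [0,0,0,0,0,0],
  ],
)

```text
t: 25.05
ee_pos: [0.4314, 0.1717, 0.0013]
tcp_rot: [-0.0, -0.077, 0.997, -0.0]
wrist_force: [0.4, -0.4, 0.6]
opening: 0.0466
grasp_force: 0.0
```

Call:
play_rows(
  plan=[
    [0,0,0.05,0,0,0],
    [0,0,0,0,0,0],
  ],
)

```text
t: 25.25
ee_pos: [0.4314, 0.1717, -0.0007]
tcp_rot: [-0.0, -0.077, 0.997, -0.0]
wrist_force: [-0.0, 0.0, 0.5]
opening: 0.0463
grasp_force: 0.0
```

Call:
play_rows(
  plan=[
    [0,0,0,0,0,0],
    [0,0,0,0,0,0],
  ],
  claw=-0.3,
  squeeze=30,
)

```text
t: 25.45
ee_pos: [0.4316, 0.1717, -0.0004]
tcp_rot: [0.0, -0.077, 0.997, 0.0]
wrist_force: [0.1, 0.7, -0.6]
opening: 0.0356
grasp_force: 30.2
```

Call:
play_rows(
  plan=[
    [0,0,0,0,0,0],
    [0,0,0,0,0,0],
  ],
  claw=-1,
)

```text
t: 25.65
ee_pos: [0.4316, 0.1717, -0.0004]
tcp_rot: [0.0, -0.077, 0.997, 0.0]
wrist_force: [-0.1, -0.4, -0.2]
opening: 0.0352
grasp_force: 30.0
```

Call:
play_rows(
  plan=[
    [0,0,-0.5,0,0,0],
    [0,0,-0.7,0,0,0],
    [0,0,-0.8,0,0,0],
    [0,0,-0.8,0,0,0],
    [0,0,0,0,0,0],
  ],
)

```text
t: 26.15
ee_pos: [0.4331, 0.1723, 0.1159]
tcp_rot: [0.003, -0.077, 0.997, 0.001]
wrist_force: [-1.1, -0.1, -1.0]
opening: 0.0357
grasp_force: 30.0
```

Call:
play_rows(
  plan=[
    [0.079,-0.7,0,0,0,0.178],
    [0.079,-0.89,0,0,0,0.178],
    [0.079,-0.89,0,0,0,0.178],
    [0.079,-0.89,0,0,0,0.178],
    [0.079,-0.89,0,0,0,0.178],
    [0.079,-0.89,0,0,0,0.178],
    [0.079,-0.89,0,0,0,0.178],
    [0.079,-0.89,0,0,0,0.178],
    [0.079,-0.89,0,0,0,0.178],
    [0.079,-0.89,0,0,0,0.178],
    [0,-0.2,0,0,0,0],
    [0,0,0,0,0,0],
  ],
)

```text
t: 27.35
ee_pos: [0.4282, -0.1865, 0.1107]
tcp_rot: [-0.001, 0.002, 1.0, 0.0]
wrist_force: [0.7, 1.2, -0.9]
opening: 0.0354
grasp_force: 30.0
```

```bash
python3 - <<'E'
from h import *
s,p,R=state(); print(s['t'],p,s['opening'],s['grasp_force'],s['wrist_force'])
im,d,P=grab('wrist','w7.png')
fitc(P,.028,.045,(.3,.51,-.45,-.31),'brick');fitc(P,.038,.055,(.3,.51,-.32,-.22),'reel');fitc(P,.12,.15,(.3,.51,-.25,-.12),'block')
plan([(.435,-.185,.004,90)])
E
```

```text
27.35 [ 0.42822925 -0.18649572  0.11071742] 0.035440221368333004 29.999777376651764 [ 0.65613491  1.18158783 -0.94103482]
brick c [ 415.  -356.3] size [ 57.1 114.4] long az 0.2 z 0.0374 n 11433
reel c [ 429.9 -263.6] size [63.4 63.8] long az 103.3 z 0.0464 n 5522
block c [ 424.3 -186.9] size [63.7 69.8] long az 179.0 z 0.1415 n 11043
from [ 0.4284 -0.1856  0.1108] psi 89.85
(0.435, -0.185, 0.004, 90) N= 3 [-0.056, 0.005, 0.89, 0.003, -0.004, -0.01]
```

Call:
play_rows(
  plan=[
    [-0.1,0,0.7,0,0,0],
    [-0.1,0,0.8,0,0,0],
    [0,0,0.6,0,0,0],
    [0,0,0.4,0,0,0],
    [0,0,0.2,0,0,0],
    [0,0,0.05,0,0,0],
    [0,0,0.05,0,0,0],
    [0,0,0,0,0,0],
    [0,0,0,0,0,0],
  ],
)

```text
t: 28.3
ee_pos: [0.437, -0.1859, 0.0003]
tcp_rot: [0.0, 0.001, 1.0, -0.0]
wrist_force: [-0.0, -0.1, -2.0]
opening: 0.0356
grasp_force: 30.0
```

Call:
play_rows(
  plan=[
    [0,0,0.03,0,0,0],
    [0,0,0,0,0,0],
  ],
)

```text
t: 28.5
ee_pos: [0.4367, -0.1859, -0.0015]
tcp_rot: [0.0, 0.001, 1.0, -0.0]
wrist_force: [-0.2, -0.2, -1.5]
opening: 0.0356
grasp_force: 30.0
```

Call:
play_rows(
  plan=[
    [0,0,0.03,0,0,0],
    [0,0,0,0,0,0],
  ],
)

```text
t: 28.7
ee_pos: [0.4366, -0.1858, -0.003]
tcp_rot: [-0.0, 0.001, 1.0, 0.0]
wrist_force: [0.6, -0.3, -1.1]
opening: 0.0354
grasp_force: 30.0
```

Call:
play_rows(
  plan=[
    [0,0,0.02,0,0,0],
    [0,0,0,0,0,0],
  ],
)

```text
t: 28.9
ee_pos: [0.4367, -0.1859, -0.0034]
tcp_rot: [0.0, 0.001, 1.0, -0.0]
wrist_force: [-1.5, 0.2, 3.7]
opening: 0.0354
grasp_force: 30.0
```

Call:
play_rows(
  plan=[
    [0,0,0,0,0,0],
    [0,0,0,0,0,0],
    [0,0,0,0,0,0],
  ],
  claw=0.15,
)

```text
t: 29.2
ee_pos: [0.4367, -0.1858, -0.0037]
tcp_rot: [0.0, 0.001, 1.0, -0.0]
wrist_force: [-0.8, 0.3, 0.2]
opening: 0.0524
grasp_force: 0.0
```

Call:
play_rows(
  plan=[
    [0,0,-0.3,0,0,0],
    [0,0,-0.8,0,0,0],
    [0,0,-0.8,0,0,0],
    [0,0,-0.9,0,0,0],
    [0,0,-0.9,0,0,0],
    [0,0,-0.3,0,0,0],
    [0,0,0,0,0,0],
  ],
  squeeze=15,
)

```text
t: 29.9
ee_pos: [0.4373, -0.1861, 0.1586]
tcp_rot: [0.002, 0.001, 1.0, -0.001]
wrist_force: [1.1, -0.6, -0.8]
opening: 0.0535
grasp_force: 0.0
```

```bash
python3 - <<'E'
from h import *
s,p,R=state(); print(s['t'],p,s['opening'])
im,d,P=grab('wrist'); fitc(P,.038,.055,(.3,.51,-.32,-.22),'reel');fitc(P,.02,.032,(.3,.51,-.23,-.12),'block')
plan([(.422,.24,.16,98.7),(.422,.263,.06,98.7),(.422,.263,-.001,98.7),(.422,.263,.11,98.7),(.37,-.135,.11,90)])
E
```

```text
29.9 [ 0.4372845  -0.1861448   0.15862084] 0.05350520884420734
reel c [ 429.8 -263.6] size [63.3 63.6] long az 60.8 z 0.0464 n 4158
block c [ 435.5 -185.9] size [36.1 73.3] long az 179.7 z 0.0275 n 2971
from [ 0.4367 -0.1859  0.1566] psi 89.9
(0.422, 0.24, 0.16, 98.7) N= 12 [-0.03, 0.888, -0.007, 0.0, 0.001, -0.147]
(0.422, 0.263, 0.06, 98.7) N= 3 [-0.029, 0.189, 0.833, 0.0, 0.0, 0.0]
(0.422, 0.263, -0.001, 98.7) N= 2 [0.0, 0.0, 0.762, 0.0, 0.0, 0.0]
(0.422, 0.263, 0.11, 98.7) N= 4 [0.0, 0.0, -0.694, 0.0, 0.0, 0.0]
(0.37, -0.135, 0.11, 90) N= 11 [0.193, -0.893, 0.0, 0.0, 0.0, 0.158]
```

Call:
play_rows(
  plan=[
    [-0.03,0.888,-0.007,0,0,-0.147],
    [-0.03,0.888,-0.007,0,0,-0.147],
    [-0.03,0.888,-0.007,0,0,-0.147],
    [-0.03,0.888,-0.007,0,0,-0.147],
    [-0.03,0.888,-0.007,0,0,-0.147],
    [-0.03,0.888,-0.007,0,0,-0.147],
    [-0.03,0.888,-0.007,0,0,-0.147],
    [-0.03,0.888,-0.007,0,0,-0.147],
    [-0.03,0.888,-0.007,0,0,-0.147],
    [-0.03,0.888,-0.007,0,0,-0.147],
    [-0.03,0.888,-0.007,0,0,-0.147],
    [-0.03,0.888,-0.007,0,0,-0.147],
  ],
  claw=0.32,
)

```text
t: 31.15
ee_pos: [0.4207, 0.2412, 0.1578]
tcp_rot: [-0.001, -0.076, 0.997, -0.0]
wrist_force: [0.8, 0.4, -0.1]
opening: 0.0611
grasp_force: 0.0
```

Call:
play_rows(
  plan=[
    [-0.03,0.19,0.83,0,0,0],
    [-0.03,0.19,0.83,0,0,0],
    [-0.03,0.19,0.4,0,0,0],
    [0,0,0,0,0,0],
    [0,0,0,0,0,0],
  ],
)

```text
t: 31.65
ee_pos: [0.4214, 0.2627, 0.0768]
tcp_rot: [-0.001, -0.076, 0.997, -0.0]
wrist_force: [0.7, -0.0, 0.9]
opening: 0.0611
grasp_force: 0.0
```

```bash
python3 - <<'E'
from h import *
print(sense()['opening'])
im,d,P=grab('wrist'); c,_=fitc(P,.022,.04,(.36,.48,.225,.31),'tin')
plan([(c[0],c[1],-.001,98.7)])
E
```

```text
0.06112260195930356
tin c [421.4 263.4] size [47.7 48.1] long az 71.7 z 0.0278 n 3563
from [0.4219 0.2628 0.0777] psi 98.72
(np.float64(0.4214458312988281), np.float64(0.26339447021484375), -0.001, 98.7) N= 3 [0.003, 0.005, 0.656, 0.0, 0.0, 0.001]
```

Call:
play_rows(
  plan=[
    [0,0.015,0.7,0,0,0],
    [0,0,0.6,0,0,0],
    [0,0,0.4,0,0,0],
    [0,0,0.2,0,0,0],
    [0,0,0.06,0,0,0],
    [0,0,0.04,0,0,0],
    [0,0,0,0,0,0],
    [0,0,0,0,0,0],
  ],
)

```text
t: 32.5
ee_pos: [0.4221, 0.2638, -0.0019]
tcp_rot: [0.0, -0.076, 0.997, 0.0]
wrist_force: [-0.4, -0.0, 0.3]
opening: 0.0612
grasp_force: 0.0
```

Call:
play_rows(
  plan=[
    [0,0,0,0,0,0],
    [0,0,0,0,0,0],
  ],
  claw=-0.05,
)

```text
t: 32.7
ee_pos: [0.4219, 0.2637, -0.0023]
tcp_rot: [0.0, -0.076, 0.997, 0.0]
wrist_force: [0.5, -0.3, -0.5]
opening: 0.0498
grasp_force: 0.0
```

Call:
play_rows(
  plan=[
    [0,0,0,0,0,0],
    [0,0,0,0,0,0],
  ],
)

```text
t: 32.9
ee_pos: [0.4219, 0.2637, -0.0024]
tcp_rot: [0.0, -0.076, 0.997, 0.0]
wrist_force: [-1.6, -0.8, 3.3]
opening: 0.0479
grasp_force: 15.0
```

Call:
play_rows(
  plan=[
    [0,0,0,0,0,0],
    [0,0,-0.3,0,0,0],
    [0,0,-0.7,0,0,0],
    [0,0,-0.8,0,0,0],
    [0,0,-0.8,0,0,0],
    [0,0,-0.2,0,0,0],
    [0,0,0,0,0,0],
  ],
  claw=-0.5,
  squeeze=20,
)

```text
t: 33.6
ee_pos: [0.4222, 0.2639, 0.1109]
tcp_rot: [0.001, -0.076, 0.997, 0.0]
wrist_force: [-0.3, 0.2, -1.2]
opening: 0.0475
grasp_force: 20.0
```

Call:
play_rows(
  plan=[
    [0.193,-0.6,0,0,0,0.158],
    [0.193,-0.89,0,0,0,0.158],
    [0.193,-0.89,0,0,0,0.158],
    [0.193,-0.89,0,0,0,0.158],
    [0.193,-0.89,0,0,0,0.158],
    [0.193,-0.89,0,0,0,0.158],
    [0.193,-0.89,0,0,0,0.158],
    [0.193,-0.89,0,0,0,0.158],
    [0.193,-0.89,0,0,0,0.158],
    [0.193,-0.89,0,0,0,0.158],
    [0.193,-0.89,0,0,0,0.158],
    [0,-0.3,0,0,0,0],
  ],
)

```text
t: 34.8
ee_pos: [0.3666, -0.1359, 0.108]
tcp_rot: [-0.001, 0.001, 1.0, 0.0]
wrist_force: [-0.8, 1.1, -0.1]
opening: 0.048
grasp_force: 20.0
```

Call:
play_rows(
  plan=[
    [0,0,0,0,0,0],
    [0,0,0,0,0,0],
  ],
)

```text
t: 35.0
ee_pos: [0.3678, -0.1332, 0.1086]
tcp_rot: [-0.001, -0.0, 1.0, 0.0]
wrist_force: [0.4, -0.7, -0.6]
opening: 0.0479
grasp_force: 20.0
```

```bash
python3 - <<'E'
from h import *
s,p,R=state(); print(s['t'],p,s['opening'],s['grasp_force'],s['wrist_force'])
im,d,P=grab('wrist','w8.png')
fitc(P,.038,.055,(.3,.51,-.32,-.22),'reel');fitc(P,.02,.032,(.3,.51,-.24,-.155),'block');fitc(P,.12,.15,(.3,.42,-.2,-.08),'tin')
plan([(.37,-.135,.004,90)])
E
```

```text
35.0 [ 0.36782806 -0.13317957  0.10856973] 0.04785528258532645 20.000011324882507 [ 0.36777553 -0.661794   -0.61233511]
reel c [ 413.1 -264. ] size [30.9 64.2] long az 89.9 z 0.0465 n 2380
block c [ 454.1 -174.2] size [12.9 37. ] long az 177.2 z 0.0272 n 448
tin c [ 362.  -135.2] size [54.8 58.1] long az 49.8 z 0.1387 n 8674
from [ 0.368  -0.1329  0.1088] psi 90.07
(0.37, -0.135, 0.004, 90) N= 3 [-0.017, -0.018, 0.873, 0.003, -0.003, 0.005]
```

Call:
play_rows(
  plan=[
    [0,0,0.6,0,0,0],
    [0,0,0.8,0,0,0],
    [0,0,0.7,0,0,0],
    [0,0,0.4,0,0,0],
    [0,0,0.2,0,0,0],
    [0,0,0.06,0,0,0],
    [0,0,0,0,0,0],
    [0,0,0,0,0,0],
  ],
)

```text
t: 35.85
ee_pos: [0.3685, -0.1338, -0.0001]
tcp_rot: [0.001, -0.0, 1.0, -0.0]
wrist_force: [0.3, -0.4, 0.1]
opening: 0.0481
grasp_force: 20.0
```

Call:
play_rows(
  plan=[
    [0,0,0.04,0,0,0],
    [0,0,0,0,0,0],
  ],
)

```text
t: 36.05
ee_pos: [0.3681, -0.1339, -0.0024]
tcp_rot: [0.0, -0.0, 1.0, -0.0]
wrist_force: [0.4, -0.4, 0.0]
opening: 0.0478
grasp_force: 20.0
```

Call:
play_rows(
  plan=[
    [0,0,0.03,0,0,0],
    [0,0,0,0,0,0],
  ],
)

```text
t: 36.25
ee_pos: [0.3679, -0.1338, -0.0039]
tcp_rot: [0.0, -0.0, 1.0, -0.0]
wrist_force: [-0.4, 0.1, 0.1]
opening: 0.0475
grasp_force: 20.0
```

Call:
play_rows(
  plan=[
    [0,0,0.02,0,0,0],
    [0,0,0,0,0,0],
  ],
)

```text
t: 36.45
ee_pos: [0.3679, -0.1338, -0.0048]
tcp_rot: [-0.0, -0.0, 1.0, 0.0]
wrist_force: [-0.4, -0.4, -0.0]
opening: 0.0479
grasp_force: 20.0
```

Call:
play_rows(
  plan=[
    [0,0,0.02,0,0,0],
    [0,0,0,0,0,0],
  ],
)

```text
t: 36.65
ee_pos: [0.368, -0.1338, -0.0054]
tcp_rot: [0.0, -0.0, 1.0, -0.0]
wrist_force: [0.4, -1.1, -0.2]
opening: 0.0476
grasp_force: 20.0
```

Call:
play_rows(
  plan=[
    [0,0,0,0,0,0],
    [0,0,0,0,0,0],
    [0,0,0,0,0,0],
  ],
  claw=0.32,
)

```text
t: 36.95
ee_pos: [0.368, -0.1338, -0.0055]
tcp_rot: [-0.0, -0.0, 1.0, -0.0]
wrist_force: [-0.6, 0.3, 0.2]
opening: 0.0608
grasp_force: 0.0
```

Call:
play_rows(
  plan=[
    [0,0,-0.3,0,0,0],
    [0,0,-0.8,0,0,0],
    [0,0,-0.8,0,0,0],
    [0,0,-0.9,0,0,0],
    [0,0,-0.9,0,0,0],
    [0,0,-0.9,0,0,0],
    [0,0,-0.9,0,0,0],
    [0,0,-0.9,0,0,0],
    [0,0,0,0,0,0],
    [0,0,0,0,0,0],
  ],
)

```text
t: 37.95
ee_pos: [0.368, -0.1338, 0.2514]
tcp_rot: [0.001, -0.0, 1.0, -0.0]
wrist_force: [-0.3, 0.1, -0.8]
opening: 0.0616
grasp_force: 0.0
```

```bash
python3 - <<'E'
from h import *
s,p,R=state(); print(s['t'],p,s['opening'])
im,d,P=grab('wrist','w9.png');np.save('w9.npy',P)
fitc(P,.028,.045,(.3,.51,-.45,-.31),'brick');fitc(P,.038,.055,(.3,.51,-.32,-.22),'reel');fitc(P,.02,.032,(.3,.51,-.23,-.12),'block')
fitc(P,.018,.032,(.32,.40,-.2,-.08),'tin')
plan([(.40,.15,.25,90),(.446,.423,.25,88)])
E
```

```text
37.95 [ 0.36799118 -0.13381323  0.25140434] 0.06161747830429438
brick c [ 414.6 -356.4] size [ 56.7 113.9] long az 179.7 z 0.0375 n 4585
reel c [ 429.8 -263.2] size [62.6 63.7] long az 87.5 z 0.0465 n 2216
block c [ 435.6 -185.8] size [36.2 73.4] long az 0.0 z 0.0276 n 1664
tin c [ 368. -134.] size [46.2 46.8] long az 0.2 z 0.0248 n 1277
from [ 0.3677 -0.1337  0.2503] psi 90.03
(0.4, 0.15, 0.25, 90) N= 8 [-0.101, 0.887, 0.001, 0.0, 0.0, 0.001]
(0.446, 0.423, 0.25, 88) N= 8 [-0.131, 0.855, 0.0, 0.0, 0.0, 0.05]
```

View pics/w9.png

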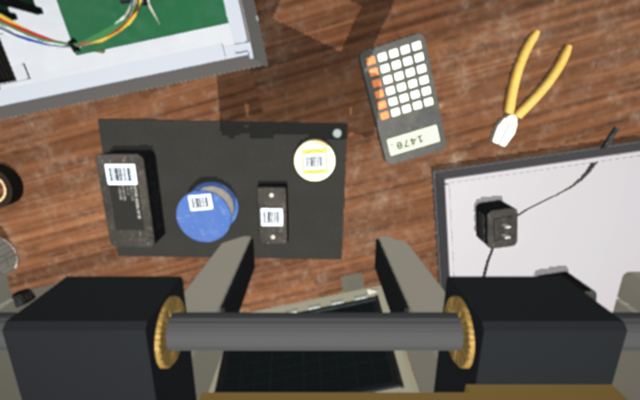

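The picture shows all four standing on the mat with labels up: brick (120,175), reel (200,203), block (271,217) and tin (313,160). Before choosing the scanning side I check the lamp and other obstacles, and get the label positions.

```bash
cat >> h.py <<'E'
def label(im,P,u,v,n='',w=22):
    sub=im[v-w:v+w,u-w:u+w].astype(int); Q=P[v-w:v+w,u-w:u+w]
    hsv=cv2.cvtColor(im[v-w:v+w,u-w:u+w],cv2.COLOR_BGR2HSV)
    m=((hsv[...,2]>150)&(hsv[...,1]<50)).astype(np.uint8)
    m=cv2.morphologyEx(m,cv2.MORPH_CLOSE,np.ones((7,7),np.uint8))
    k,L,st,ce=cv2.connectedComponentsWithStats(m); i=1+np.argmax(st[1:,4])
    (c,sz,a)=cv2.minAreaRect(np.argwhere(L==i)[:,::-1].astype(np.float32))
    cu,cv_=int(round(c[0])),int(round(c[1]))
    print(n,'px',(u-w+cu,v-w+cv_),'sz',np.round(sz,1),np.round(np.nanmedian(Q[cv_-2:cv_+3,cu-2:cu+3].reshape(-1,3),0),4))
E
python3 - <<'E'
from h import *
im=cv2.imread('pics/w9.png');P=np.load('w9.npy')
for n,u,v in [('brick',120,175),('reel',200,203),('block',271,217),('tin',313,160)]: label(im,P,u,v,n)
T=np.load('top1.npy')
for u,v in [(487,240),(500,230),(515,205),(500,262),(560,205),(590,190),(440,255),(475,300),(430,290),(380,280),(465,185),(480,180)]: print((u,v),np.round(T[v,u],3))
for zz in (.1,.14,.2):
    m=(T[...,2]>zz)&(T[...,0]>.15)&(T[...,0]<.5)&(T[...,1]<-.1)&(T[...,1]>-.75)
    q=T[m]; print(zz,len(q), q.min(0) if len(q) else '', q.max(0) if len(q) else '')
E
```

```text
brick px (120, 179) sz [33. 33.] [ 0.3867 -0.3586  0.0385]
reel px (204, 198) sz [24. 33.] [ 0.407  -0.2607  0.0471]
block px (271, 217) sz [19. 23.] [ 0.4362 -0.1867  0.0302]
tin px (313, 160) sz [43. 43.] [ 0.3666 -0.1357  0.0264]
(487, 240) [ 0.266 -0.451  0.56 ]
(500, 230) [ 0.285 -0.472  0.591]
(515, 205) [ 0.336 -0.498  0.629]
(500, 262) [ 0.214 -0.482  0.545]
(560, 205) [ 0.326 -0.578  0.672]
(590, 190) [ 0.35  -0.626  0.711]
(440, 255) [ 0.269 -0.438  0.127]
(475, 300) [ 0.127 -0.558  0.064]
(430, 290) [ 0.16  -0.396  0.146]
(380, 280) [ 0.195 -0.246  0.107]
(465, 185) [ 0.496 -0.534  0.127]
(480, 180) [ 0.495 -0.561  0.2  ]
0.1 13855 [ 0.15008345 -0.7105454   0.10002176] [ 0.49989748 -0.18742308  0.77243   ]
0.14 11566 [ 0.15008345 -0.7105454   0.14004083] [ 0.49989748 -0.31570759  0.77243   ]
0.2 11071 [ 0.15008345 -0.7105454   0.20006179] [ 0.49989748 -0.44051861  0.77243   ]
```

```bash
python3 - <<'E'
from h import *
plan([(.40,.05,.27,35),(.42,.25,.27,-20),(.443,.423,.25,-92.2)],vmax=.98)
E
```

```text
from [ 0.3677 -0.1337  0.2503] psi 90.03
(0.4, 0.05, 0.27, 35) N= 12 [0.106, 0.39, -0.041, 0.0, 0.0, 0.917]
(0.42, 0.25, 0.27, -20) N= 12 [0.419, 0.116, 0.0, 0.0, 0.0, 0.917]
(0.443, 0.423, 0.25, -92.2) N= 15 [0.216, -0.224, 0.033, 0.0, 0.0, 0.963]
```

Call:
play_rows(
  plan=[
    [0.106,0.39,-0.041,0,0,0.917],
    [0.106,0.39,-0.041,0,0,0.917],
    [0.106,0.39,-0.041,0,0,0.917],
    [0.106,0.39,-0.041,0,0,0.917],
    [0.106,0.39,-0.041,0,0,0.917],
    [0.106,0.39,-0.041,0,0,0.917],
    [0.106,0.39,-0.041,0,0,0.917],
    [0.106,0.39,-0.041,0,0,0.917],
    [0.106,0.39,-0.041,0,0,0.917],
    [0.106,0.39,-0.041,0,0,0.917],
    [0.106,0.39,-0.041,0,0,0.917],
    [0.106,0.39,-0.041,0,0,0.917],
  ],
)

```text
t: 39.2
ee_pos: [0.4001, 0.0507, 0.2691]
tcp_rot: [-0.001, 0.463, 0.886, -0.0]
wrist_force: [-0.7, -0.2, -0.1]
opening: 0.0615
grasp_force: 0.0
```

Call:
play_rows(
  plan=[
    [0.419,0.116,0,0,0,0.917],
    [0.419,0.116,0,0,0,0.917],
    [0.419,0.116,0,0,0,0.917],
    [0.419,0.116,0,0,0,0.917],
    [0.419,0.116,0,0,0,0.917],
    [0.419,0.116,0,0,0,0.917],
    [0.419,0.116,0,0,0,0.917],
    [0.419,0.116,0,0,0,0.917],
    [0.419,0.116,0,0,0,0.917],
    [0.419,0.116,0,0,0,0.917],
    [0.419,0.116,0,0,0,0.917],
    [0.419,0.116,0,0,0,0.917],
  ],
)

```text
t: 40.4
ee_pos: [0.4199, 0.2504, 0.2689]
tcp_rot: [-0.0, 0.82, 0.572, -0.001]
wrist_force: [-0.1, -0.8, -1.0]
opening: 0.0615
grasp_force: 0.0
```

Call:
play_rows(
  plan=[
    [0.216,-0.224,0.033,0,0,0.963],
    [0.216,-0.224,0.033,0,0,0.963],
    [0.216,-0.224,0.033,0,0,0.963],
    [0.216,-0.224,0.033,0,0,0.963],
    [0.216,-0.224,0.033,0,0,0.963],
    [0.216,-0.224,0.033,0,0,0.963],
    [0.216,-0.224,0.033,0,0,0.963],
    [0.216,-0.224,0.033,0,0,0.963],
    [0.216,-0.224,0.033,0,0,0.963],
    [0.216,-0.224,0.033,0,0,0.963],
    [0.216,-0.224,0.033,0,0,0.963],
    [0.216,-0.224,0.033,0,0,0.963],
  ],
)

```text
t: 41.6
ee_pos: [0.421, 0.3932, 0.2529]
tcp_rot: [0.001, 0.995, 0.105, -0.001]
wrist_force: [-0.1, 0.2, -0.1]
opening: 0.0614
grasp_force: 0.0
```

Call:
play_rows(
  plan=[
    [0.216,-0.224,0.033,0,0,0.963],
    [0.216,-0.224,0.033,0,0,0.963],
    [0.216,-0.224,0.033,0,0,0.963],
    [0,0,0,0,0,0],
    [0,0,0,0,0,0],
  ],
)

```text
t: 42.1
ee_pos: [0.4431, 0.4225, 0.2493]
tcp_rot: [0.001, 1.0, -0.018, -0.001]
wrist_force: [-0.1, -0.4, 0.4]
opening: 0.0616
grasp_force: 0.0
```

```bash
python3 - <<'E'
from h import *
s,p,R=state(); print(s['t'],p,s['opening'],np.round(s['joints'],2))
im,d,P=grab('wrist','w10.png');np.save('w10.npy',P)
fitc(P,.117,.123,(.373,.60,.38,.46),'handle')
fitc(P,.108,.15,(.25,.373,.35,.50),'head')
fitc(P,.112,.1175,(.37,.43,.38,.5),'upL')
plan([(.443,.423,.25,-92.2),(.443,.423,.08,-92.2)])
E
```

```text
42.1 [0.44312976 0.42252279 0.24934398] 0.061605158979707426 [ 0.72 -0.03  1.51 -0.    1.67  2.33]
handle c [444.8 423.2] size [ 28.2 144.1] long az 178.0 z 0.1199 n 4554
head c [354.  426.3] size [38.5 45.8] long az 88.6 z 0.1253 n 1782
upL c [403.  452.6] size [5.6 5.7] long az 86.5 z 0.1156 n 41
from [0.4431 0.4225 0.2498] psi -92.1
(0.443, 0.423, 0.25, -92.2) N= 1 [-0.003, -0.013, -0.005, 0.009, 0.009, 0.02]
(0.443, 0.423, 0.08, -92.2) N= 5 [0.0, 0.0, 0.85, 0.0, 0.0, 0.0]
```

View pics/w10.png

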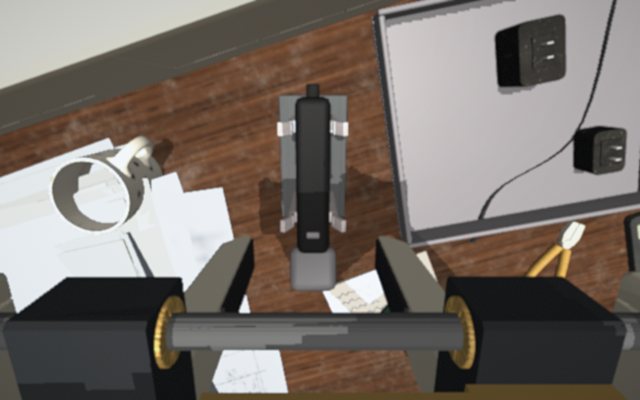

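The handle runs from (313,97) to (313,250), between uprights at rows 128 and 220.

```bash
python3 - <<'E'
from h import *
P=np.load('w10.npy'); z=P[...,2]
m=((z>.110)&(z<.1178)&(P[...,0]>.36)&(P[...,0]<.54)&(P[...,1]>.38)&(P[...,1]<.47)).astype(np.uint8)
k,L,st,ce=cv2.connectedComponentsWithStats(m)
for i in range(1,k):
    if st[i,4]>15: Q=P[L==i]; print(st[i,4],Q[:,:2].min(0),Q[:,:2].max(0),np.median(Q[:,2]))
for v in (100,104,110,240,246,250): print(v,np.round(P[v,313],4))
E
```

```text
926 [0.36015236 0.40318546] [0.52935406 0.44893911] 0.11547207455113093
117 [0.48562394 0.44456738] [0.49736636 0.45275963] 0.11553077956378444
121 [0.48368279 0.38995608] [0.49538409 0.39878893] 0.115449872488808
104 [0.39380454 0.44788345] [0.40584677 0.45595552] 0.1153805799503424
105 [0.39206882 0.39383833] [0.40417031 0.40234075] 0.11528424127089543
100 [0.516  0.4204 0.1182]
104 [0.5126 0.4205 0.1188]
110 [0.5077 0.4207 0.1211]
240 [0.3868 0.4252 0.1213]
246 [0.3798 0.4254 0.1194]
250 [0.3761 0.4256 0.1206]
```

Call:
play_rows(
  plan=[
    [0,0,0.9,0,0,0],
    [0,-0.013,0.9,0,0,0.02],
    [0,0,0.9,0,0,0],
    [0,0,0.8,0,0,0],
    [0,0,0.5,0,0,0],
    [0,0,0.25,0,0,0],
    [0,0,0,0,0,0],
    [0,0,0,0,0,0],
  ],
  claw=0.3,
  squeeze=50,
)

```text
t: 42.95
ee_pos: [0.4439, 0.4237, 0.0817]
tcp_rot: [-0.0, 1.0, -0.02, 0.001]
wrist_force: [-0.3, 0.1, -0.1]
opening: 0.0604
grasp_force: 0.0
```

Call:
play_rows(
  plan=[
    [0,0,0,0,0,0],
    [0,0,0,0,0,0],
    [0,0,0,0,0,0],
    [0,0,0,0,0,0],
    [0,0,0,0,0,0],
    [0,0,0,0,0,0],
  ],
  claw=-0.7,
)

```text
t: 43.55
ee_pos: [0.4436, 0.4235, 0.0807]
tcp_rot: [-0.0, 1.0, -0.02, 0.0]
wrist_force: [-1.1, -1.0, 3.3]
opening: 0.0312
grasp_force: 50.0
```

Call:
play_rows(
  plan=[
    [0,0,-0.3,0,0,0],
    [0,0,-0.5,0,0,0],
    [0,0,-0.7,0,0,0],
    [0,0,-0.7,0,0,0],
    [0,0,-0.7,0,0,0],
    [0,0,-0.6,0,0,0],
    [0,0,-0.3,0,0,0],
    [0,0,0,0,0,0],
    [0,0,0,0,0,0],
  ],
)

```text
t: 44.45
ee_pos: [0.4434, 0.4233, 0.2313]
tcp_rot: [0.0, 1.0, -0.02, -0.0]
wrist_force: [-0.2, -0.4, -1.1]
opening: 0.0318
grasp_force: 50.0
```

```bash
python3 - <<'E'
from h import *
s,p,R=state(); print(s['t'],p,s['opening'],s['wrist_force'],s['wrist_torque'])
im,d,P=grab('side','s11.png');np.save('s11.npy',P)
# handle top points in tool coords
Q=(P.reshape(-1,3)-p)@R; m=(abs(Q[:,1])<.012)&(Q[:,2]<-.02)&(Q[:,2]>-.06)&(abs(Q[:,0])<.075)
q=Q[m]; print(len(q))
for lo in np.arange(-.075,.075,.015):
    s_=q[(q[:,0]>lo)&(q[:,0]<lo+.015)]
    if len(s_)>5: print(round(lo,3),len(s_),np.round(np.median(s_,0),4))
m=(abs(Q[:,1])<.03)&(Q[:,0]<-.075)&(Q[:,0]>-.16)&(Q[:,2]>-.06)&(Q[:,2]<.06); q=Q[m]; print('head',len(q),q.min(0),q.max(0))
plan([(.42,.15,.23,-45),(.381,-.20,.23,0),(.381,-.202,.147,0)],vmax=.95)
E
```

```text
44.45 [0.44338082 0.42330796 0.23134655] 0.031798787054254325 [-0.19294616 -0.41179865 -1.1164632 ] [-0.05641021  0.14955918  0.0603474 ]
305
-0.075 71 [-0.0675 -0.0006 -0.039 ]
-0.06 39 [-0.0558 -0.0009 -0.0397]
0.03 48 [ 0.0393 -0.0011 -0.0395]
0.045 76 [ 0.0516 -0.001  -0.0392]
0.06 71 [ 0.0675 -0.001  -0.0386]
head 750 [-0.1325742  -0.02496627 -0.05237354] [-0.07500419  0.02231543  0.02849999]
from [0.4433 0.4232 0.2308] psi -92.34
(0.42, 0.15, 0.23, -45) N= 10 [-0.285, 0.645, 0.003, 0.001, 0.002, -0.947]
(0.381, -0.2, 0.23, 0) N= 10 [-0.857, 0.285, 0.0, 0.0, 0.0, -0.9]
(0.381, -0.202, 0.147, 0) N= 3 [-0.017, 0.0, 0.692, 0.0, 0.0, 0.0]
```

Call:
play_rows(
  plan=[
    [-0.285,0.645,0,0,0,-0.947],
    [-0.285,0.645,0,0,0,-0.947],
    [-0.285,0.645,0,0,0,-0.947],
    [-0.285,0.645,0,0,0,-0.947],
    [-0.285,0.645,0,0,0,-0.947],
    [-0.285,0.645,0,0,0,-0.947],
    [-0.285,0.645,0,0,0,-0.947],
    [-0.285,0.645,0,0,0,-0.947],
    [-0.285,0.645,0,0,0,-0.947],
    [-0.285,0.645,0,0,0,-0.947],
  ],
)

```text
t: 45.5
ee_pos: [0.4199, 0.1491, 0.2312]
tcp_rot: [-0.0, 0.923, 0.384, -0.001]
wrist_force: [1.2, -1.1, -2.0]
opening: 0.0315
grasp_force: 50.0
```

Call:
play_rows(
  plan=[
    [-0.857,0.285,0,0,0,-0.9],
    [-0.857,0.285,0,0,0,-0.9],
    [-0.857,0.285,0,0,0,-0.9],
    [-0.857,0.285,0,0,0,-0.9],
    [-0.857,0.285,0,0,0,-0.9],
    [-0.857,0.285,0,0,0,-0.9],
    [-0.857,0.285,0,0,0,-0.9],
    [-0.857,0.285,0,0,0,-0.9],
    [-0.857,0.285,0,0,0,-0.9],
    [-0.857,0.285,0,0,0,-0.9],
    [0,0,0,0,0,0],
    [0,0,0,0,0,0],
  ],
)

```text
t: 46.7
ee_pos: [0.381, -0.1999, 0.231]
tcp_rot: [-0.001, 0.708, 0.706, -0.0]
wrist_force: [-0.2, 0.4, -1.4]
opening: 0.0319
grasp_force: 50.0
```

```bash
python3 - <<'E'
from h import *
s,p,R=state(); print(s['t'],p,s['opening'])
im,d,P=grab('side','s12.png');np.save('s12.npy',P)
im2,d2,P2=grab('top');np.save('t12.npy',P2)
for Z,n in ((P,'side'),(P2,'top')):
    print(n)
    for a in [(.028,.05,(.3,.51,-.45,-.31),'brick'),(.038,.06,(.3,.51,-.31,-.22),'reel'),(.018,.04,(.4,.51,-.23,-.14),'block'),(.015,.04,(.32,.40,-.2,-.08),'tin')]:
        try: fitc(Z,*a)
        except Exception as e: print(a[3],'none')
cv2.imwrite('pics/mat12.png',np.vstack([cv2.resize(im[140:230,270:380],(600,300)),cv2.resize(im2[180:255,315:430],(600,300))]))
plan([(.381,-.202,.147,0)])
E
```

```text
46.7 [ 0.38096395 -0.19989631  0.2310314 ] 0.03187614738531838
side
brick c [ 416.3 -354.3] size [ 65.5 113.6] long az 178.4 z 0.0373 n 260
reel c [ 432.  -261.7] size [53.7 62.9] long az 84.5 z 0.0461 n 130
block c [ 466.7 -206. ] size [42.9 70.3] long az 1.4 z 0.0273 n 142
tin c [ 369.9 -124.9] size [32.6 39.6] long az 173.1 z 0.0241 n 86
top
brick c [ 386.4 -358.6] size [52.9 54.7] long az 89.4 z 0.0358 n 160
reel none
block none
tin c [ 376.3 -139.6] size [28.3 35.3] long az 85.7 z 0.0238 n 79
from [ 0.3812 -0.199   0.2318] psi -0.01
(0.381, -0.202, 0.147, 0) N= 3 [-0.025, -0.001, 0.707, -0.003, -0.003, -0.001]
```

View pics/mat12.png

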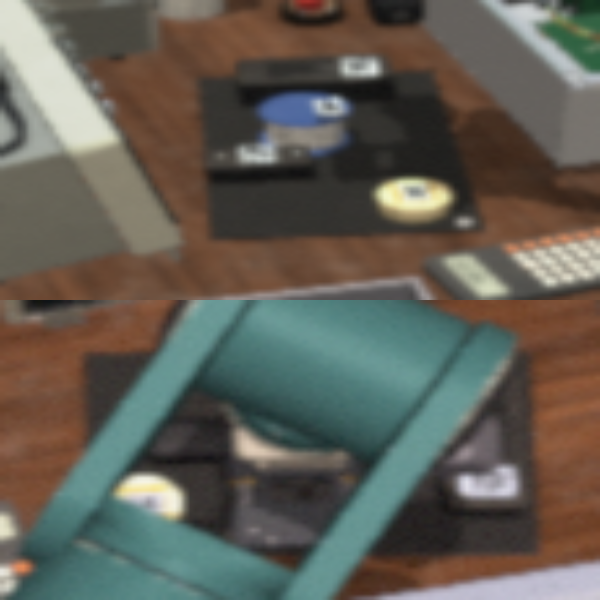

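The side view shows the block has been knocked back beside the reel: label at (257,154) in the crop, about (0.467,-0.206), still on the mat. Brick, reel and tin have not moved. I'll read off the label positions.

```bash
python3 - <<'E'
from h import *
im=cv2.imread('pics/s12.png');P=np.load('s12.npy');g=cv2.cvtColor(im,cv2.COLOR_BGR2HSV)
for n,u,v in [('brick',336,160),('block',317,186),('reel',330,172),('tin',346,197)]:
    w=6; m=(g[v-4:v+5,u-w:u+w+1,2]>130)&(g[v-4:v+5,u-w:u+w+1,1]<40); Q=P[v-4:v+5,u-w:u+w+1][m]
    print(n,m.sum(),np.round(np.nanmedian(Q,0),4),np.round((np.nanmin(Q,0)+np.nanmax(Q,0))/2,4))
E
```

```text
brick 41 [ 0.382  -0.3547  0.0382] [ 0.3819 -0.3556  0.0374]
block 40 [ 0.4637 -0.2066  0.0286] [ 0.4601 -0.2241  0.0191]
reel 23 [ 0.4112 -0.263   0.0464] [ 0.412  -0.2661  0.0478]
tin 24 [ 0.369 -0.134  0.027] [ 0.3688 -0.134   0.0267]
```

Call:
play_rows(
  plan=[
    [-0.06,0,0.7,0,0,0],
    [0,0,0.7,0,0,0],
    [0,0,0.5,0,0,0],
    [0,0,0.2,0,0,0],
    [0,0,0,0,0,0],
    [0,0,0,0,0,0],
    [0,0,0,0,0,0],
    [0,0,0,0,0,0],
    [0,0,0,0,0,0],
    [0,0,0,0,0,0],
    [0,0,0,0,0,0],
    [0,0,0,0,0,0],
  ],
)

```text
t: 48.0
ee_pos: [0.3814, -0.2022, 0.1485]
tcp_rot: [0.0, 0.707, 0.707, -0.0]
wrist_force: [0.6, 0.7, -1.0]
opening: 0.0314
grasp_force: 50.0
```

Call:
play_rows(
  plan=[
    [0,0,0,0,0,0],
    [0,0,0,0,0,0],
    [0,0,0,0,0,0],
    [0,0,0,0,0,0],
    [0,0,0,0,0,0],
    [0,0,0,0,0,0],
    [0,0,0,0,0,0],
    [0,0,0,0,0,0],
    [0,0,0,0,0,0],
    [0,0,0,0,0,0],
    [0,0,0,0,0,0],
    [0,0,0,0,0,0],
  ],
)

```text
t: 49.2
ee_pos: [0.3814, -0.2021, 0.1484]
tcp_rot: [-0.0, 0.707, 0.707, -0.0]
wrist_force: [0.2, -0.6, -1.6]
opening: 0.0313
grasp_force: 50.0
```

```bash
cat >> h.py <<'E'
def aim(lab,psi,D=.095):
    a=np.radians(psi-90); u=np.array([np.cos(a),np.sin(a)])
    xy=np.array(lab[:2])-(.1147+.423*D)*u
    return (round(xy[0],4),round(xy[1],4),round(lab[2]+.906*D+.0474-.024,4),psi)
def look():
    """where the scanner axis meets, at label height z"""
    s,p,R=state(); xh=-R[:,0]; up=-R[:,2]
    w=p+.024*up+.1147*xh-.0474*up; dr=.423*xh-.906*up
    return s['t'],w,dr
E
python3 - <<'E'
from h import *
t,w,dr=look(); k=(w[2]-.037)/-dr[2]; print(t,k,w+k*dr)
s,p,R=state()
# verify held scanner with side camera
im,d,P=grab('side','s13.png'); np.save('s13.npy',P)
Q=(P.reshape(-1,3)-p)@R; m=(abs(Q[:,1])<.012)&(Q[:,2]<-.03)&(Q[:,2]>-.05)&(abs(Q[:,0])<.08); q=Q[m]
if len(q)>20: print(len(q),np.polyfit(q[:,0],q[:,2],1), np.median(q[:,1]))
fitc(P,.018,.04,(.4,.51,-.23,-.14),'block')
print(aim((.467,-.207,.029),30))
EOF=0
plan([aim((.467,-.207,.029),30)],vmax=.6)
E
```

```text
49.2 0.09713092213488876 [ 0.38143925 -0.35788459  0.037     ]
190 [ 0.01671095 -0.03906902] -0.0003354329359021383
block c [ 466.7 -203.6] size [43.7 68.1] long az 177.2 z 0.0275 n 141
(np.float64(0.3896), np.float64(-0.0729), 0.1385, 30)
from [ 0.3814 -0.2021  0.1484] psi 0.01
(np.float64(0.3896), np.float64(-0.0729), 0.1385, 30) N= 10 [0.313, 0.096, 0.025, 0.0, 0.0, -0.6]
```

Call:
play_rows(
  plan=[
    [0.33,0.07,0,0,0,-0.6],
    [0.313,0.096,0,0,0,-0.6],
    [0.313,0.096,0,0,0,-0.6],
    [0.313,0.096,0,0,0,-0.6],
    [0.313,0.096,0.04,0,0,-0.6],
    [0.313,0.096,0.04,0,0,-0.6],
    [0.313,0.096,0.04,0,0,-0.6],
    [0.313,0.096,0.04,0,0,-0.6],
    [0.313,0.096,0.04,0,0,-0.6],
    [0.313,0.07,0.04,0,0,-0.6],
    [0,0,0,0,0,0],
    [0,0,0,0,0,0],
  ],
)

```text
t: 50.45
ee_pos: [0.3874, -0.0725, 0.1389]
tcp_rot: [0.0, 0.5, 0.866, -0.0]
wrist_force: [0.5, -0.3, -1.8]
opening: 0.0316
grasp_force: 50.0
```

```bash
python3 - <<'E'
from h import *
t,w,dr=look(); k=(w[2]-.029)/-dr[2]; print(t,k,w+k*dr)
im,d,P=grab('side','s14.png'); fitc(P,.018,.04,(.4,.51,-.23,-.14),'block')
plan([aim((.4645,-.2065,.029),30)])
E
```

```text
50.45 0.09553580057312538 [ 0.46509072 -0.20676459  0.029     ]
block c [ 466.9 -203.8] size [41. 68.] long az 176.1 z 0.0275 n 131
from [ 0.3875 -0.0728  0.139 ] psi 30.0
(np.float64(0.3871), np.float64(-0.0724), 0.1385, 30) N= 1 [0.013, -0.003, 0.011, 0.002, 0.004, 0.0]
```

Call:
play_rows(
  plan=[
    [0,0,0,0,0,0],
    [0,0,0,0,0,0],
    [0,0,0,0,0,0],
    [0,0,0,0,0,0],
    [0,0,0,0,0,0],
    [0,0,0,0,0,0],
    [0,0,0,0,0,0],
    [0,0,0,0,0,0],
    [0,0,0,0,0,0],
    [0,0,0,0,0,0],
    [0,0,0,0,0,0],
    [0,0,0,0,0,0],
  ],
)

```text
t: 51.7
ee_pos: [0.3874, -0.0727, 0.1388]
tcp_rot: [0.0, 0.5, 0.866, 0.0]
wrist_force: [0.6, 0.5, -1.3]
opening: 0.0313
grasp_force: 50.0
```

Call:
play_rows(
  plan=[
    [0,0,0,0,0,0],
    [0,0,0,0,0,0],
    [0,0,0,0,0,0],
    [0,0,0,0,0,0],
    [0,0,0,0,0,0],
    [0,0,0,0,0,0],
    [0,0,0,0,0,0],
    [0,0,0,0,0,0],
    [0,0,0,0,0,0],
    [0,0,0,0,0,0],
    [0,0,0,0,0,0],
    [0,0,0,0,0,0],
  ],
)

```text
t: 52.9
ee_pos: [0.3874, -0.0727, 0.1388]
tcp_rot: [0.0, 0.5, 0.866, 0.0]
wrist_force: [-0.3, 0.0, -1.6]
opening: 0.0315
grasp_force: 50.0
```

```bash
python3 - <<'E'
from h import *
plan([aim((.4115,-.2645,.046),10),aim((.3685,-.134,.025),10)],vmax=.6)
E
```

```text
from [ 0.3874 -0.0727  0.1388] psi 30.01
(np.float64(0.3846), np.float64(-0.112), 0.1555, 10) N= 7 [-0.128, -0.061, -0.06, 0.0, 0.0, 0.572]
(np.float64(0.3416), np.float64(0.0185), 0.1345, 10) N= 6 [0.567, -0.082, 0.087, 0.0, 0.0, 0.0]
```

Call:
play_rows(
  plan=[
    [-0.128,-0.061,-0.06,0,0,0.572],
    [-0.128,-0.061,-0.06,0,0,0.572],
    [-0.128,-0.061,-0.06,0,0,0.572],
    [-0.128,-0.061,-0.06,0,0,0.572],
    [-0.128,-0.061,-0.06,0,0,0.572],
    [-0.128,-0.061,-0.06,0,0,0.572],
    [-0.128,-0.061,-0.06,0,0,0.572],
    [0,0,0,0,0,0],
    [0,0,0,0,0,0],
    [0,0,0,0,0,0],
  ],
)

```text
t: 53.9
ee_pos: [0.3846, -0.1119, 0.1555]
tcp_rot: [-0.0, 0.642, 0.766, 0.0]
wrist_force: [0.1, -0.5, -0.8]
opening: 0.0314
grasp_force: 50.0
```

```bash
python3 - <<'E'
from h import *
t,w,dr=look(); k=(w[2]-.046)/-dr[2]; print(t,k,w+k*dr)
im,d,P=grab('side'); fitc(P,.018,.04,(.4,.51,-.23,-.14),'block');fitc(P,.038,.06,(.3,.51,-.31,-.22),'reel');fitc(P,.015,.04,(.32,.40,-.2,-.08),'tin')
E
```

```text
53.9 0.09495735050489117 [ 0.41167617 -0.26433341  0.046     ]
block c [ 466.4 -205.4] size [42.5 68. ] long az 177.4 z 0.0271 n 138
reel c [ 432.  -261.9] size [53.8 63.1] long az 84.5 z 0.0467 n 132
tin c [ 365.3 -131.5] size [32.5 49.7] long az 83.3 z 0.0250 n 79
```

Call:
play_rows(
  plan=[
    [0,0,0,0,0,0],
    [0,0,0,0,0,0],
    [0,0,0,0,0,0],
    [0,0,0,0,0,0],
    [0,0,0,0,0,0],
    [0,0,0,0,0,0],
    [0,0,0,0,0,0],
    [0,0,0,0,0,0],
    [0,0,0,0,0,0],
    [0,0,0,0,0,0],
    [0,0,0,0,0,0],
    [0,0,0,0,0,0],
  ],
)

```text
t: 55.15
ee_pos: [0.3846, -0.1121, 0.1556]
tcp_rot: [0.0, 0.643, 0.766, -0.0]
wrist_force: [0.7, -0.7, -0.8]
opening: 0.0314
grasp_force: 50.0
```

Call:
play_rows(
  plan=[
    [0,0,0,0,0,0],
    [0,0,0,0,0,0],
    [0,0,0,0,0,0],
    [0,0,0,0,0,0],
    [0,0,0,0,0,0],
    [0,0,0,0,0,0],
    [0,0,0,0,0,0],
    [0,0,0,0,0,0],
    [0,0,0,0,0,0],
    [0,0,0,0,0,0],
    [0,0,0,0,0,0],
    [0,0,0,0,0,0],
  ],
)

```text
t: 56.35
ee_pos: [0.3846, -0.1121, 0.1556]
tcp_rot: [0.0, 0.643, 0.766, -0.0]
wrist_force: [-0.6, 0.3, -1.8]
opening: 0.032
grasp_force: 50.0
```

```bash
python3 - <<'E'
from h import *
plan([aim((.3685,-.134,.025),-15)],vmax=.6)
E
```

```text
from [ 0.3846 -0.1121  0.1556] psi 9.99
(np.float64(0.4086), np.float64(0.0156), 0.1345, -15) N= 9 [0.359, 0.06, 0.059, 0.0, 0.0, 0.555]
```

Call:
play_rows(
  plan=[
    [0.359,0.06,0.059,0,0,0.555],
    [0.359,0.06,0.059,0,0,0.555],
    [0.359,0.06,0.059,0,0,0.555],
    [0.359,0.06,0.059,0,0,0.555],
    [0.359,0.06,0.059,0,0,0.555],
    [0.359,0.06,0.059,0,0,0.555],
    [0.359,0.06,0.059,0,0,0.555],
    [0.359,0.06,0.059,0,0,0.555],
    [0.359,0.06,0.059,0,0,0.555],
    [0,0,0,0,0,0],
    [0,0,0,0,0,0],
    [0,0,0,0,0,0],
  ],
)

```text
t: 57.55
ee_pos: [0.4084, 0.0153, 0.1345]
tcp_rot: [0.0, 0.793, 0.609, -0.0]
wrist_force: [0.1, 0.3, -1.3]
opening: 0.0316
grasp_force: 50.0
```

```bash
python3 - <<'E'
from h import *
t,w,dr=look(); k=(w[2]-.025)/-dr[2]; print(t,k,w+k*dr)
T=grab('top')[2]
for n,Z in (('top',T),):
    for a in [(.028,.05,(.3,.51,-.45,-.31),'brick'),(.018,.04,(.4,.51,-.23,-.14),'block'),(.015,.04,(.32,.40,-.2,-.08),'tin')]:
        try: fitc(Z,*a)
        except Exception: print('none')
E
```

```text
57.55 0.0950510459284482 [ 0.36850368 -0.13443271  0.025     ]
brick c [ 415.9 -358.7] size [ 54.1 112.9] long az 0.2 z 0.0355 n 467
block c [ 447.6 -206.9] size [34.9 35.1] long az 177.5 z 0.0257 n 91
tin c [ 371.2 -137.9] size [31.8 38.7] long az 86.5 z 0.0247 n 94
```

Call:
play_rows(
  plan=[
    [0,0,0,0,0,0],
    [0,0,0,0,0,0],
    [0,0,0,0,0,0],
    [0,0,0,0,0,0],
    [0,0,0,0,0,0],
    [0,0,0,0,0,0],
    [0,0,0,0,0,0],
    [0,0,0,0,0,0],
    [0,0,0,0,0,0],
    [0,0,0,0,0,0],
    [0,0,0,0,0,0],
    [0,0,0,0,0,0],
  ],
)

```text
t: 58.8
ee_pos: [0.4085, 0.0157, 0.1344]
tcp_rot: [-0.0, 0.793, 0.609, -0.0]
wrist_force: [0.0, 0.5, -1.6]
opening: 0.0316
grasp_force: 50.0
```

Call:
play_rows(
  plan=[
    [0,0,0,0,0,0],
    [0,0,0,0,0,0],
    [0,0,0,0,0,0],
    [0,0,0,0,0,0],
    [0,0,0,0,0,0],
    [0,0,0,0,0,0],
    [0,0,0,0,0,0],
    [0,0,0,0,0,0],
    [0,0,0,0,0,0],
    [0,0,0,0,0,0],
    [0,0,0,0,0,0],
    [0,0,0,0,0,0],
  ],
)

```text
t: 60.0
ee_pos: [0.4085, 0.0157, 0.1344]
tcp_rot: [-0.0, 0.793, 0.609, -0.0]
wrist_force: [-0.1, -0.2, -0.8]
opening: 0.0313
grasp_force: 50.0
```

```bash
python3 - <<'E'
from h import *
plan([(.41,.02,.23,-15),(.42,.22,.23,-50),(.4436,.4235,.23,-92.3),(.4436,.4235,.081,-92.3)],vmax=.95)
E
```

```text
from [0.4085 0.0157 0.1344] psi -14.98
(0.41, 0.02, 0.23, -15) N= 3 [0.038, 0.003, -0.797, 0.0, 0.0, 0.001]
(0.42, 0.22, 0.23, -50) N= 8 [0.564, -0.293, 0.0, 0.0, 0.0, 0.875]
(0.4436, 0.4235, 0.23, -92.3) N= 9 [0.272, -0.515, 0.0, 0.0, 0.0, 0.94]
(0.4436, 0.4235, 0.081, -92.3) N= 4 [0.0, 0.0, 0.931, 0.0, 0.0, 0.0]
```

Call:
play_rows(
  plan=[
    [0.038,0.003,-0.797,0,0,0],
    [0.038,0.003,-0.797,0,0,0],
    [0.038,0.003,-0.797,0,0,0],
    [0.564,-0.293,0,0,0,0.875],
    [0.564,-0.293,0,0,0,0.875],
    [0.564,-0.293,0,0,0,0.875],
    [0.564,-0.293,0,0,0,0.875],
    [0.564,-0.293,0,0,0,0.875],
    [0.564,-0.293,0,0,0,0.875],
    [0.564,-0.293,0,0,0,0.875],
    [0.564,-0.293,0,0,0,0.875],
  ],
)

```text
t: 61.1
ee_pos: [0.42, 0.2212, 0.2301]
tcp_rot: [-0.0, 0.94, 0.341, 0.0]
wrist_force: [0.7, -0.6, -2.4]
opening: 0.0318
grasp_force: 50.0
```

Call:
play_rows(
  plan=[
    [0.272,-0.515,0,0,0,0.94],
    [0.272,-0.515,0,0,0,0.94],
    [0.272,-0.515,0,0,0,0.94],
    [0.272,-0.515,0,0,0,0.94],
    [0.272,-0.515,0,0,0,0.94],
    [0.272,-0.515,0,0,0,0.94],
    [0.272,-0.515,0,0,0,0.94],
    [0.272,-0.515,0,0,0,0.94],
    [0.272,-0.515,0,0,0,0.94],
    [0,0,0,0,0,0],
    [0,0,0,0,0,0],
    [0,0,0,0,0,0],
  ],
)

```text
t: 62.3
ee_pos: [0.4435, 0.4232, 0.23]
tcp_rot: [0.0, 1.0, -0.019, -0.0]
wrist_force: [-0.6, 0.7, -1.7]
opening: 0.0317
grasp_force: 50.0
```

```bash
python3 - <<'E'
from h import *
plan([(.4436,.4235,.23,-92.3),(.4436,.4235,.081,-92.3)])
s,p,R=state(); P=grab('side')[2]
Q=(P.reshape(-1,3)-p)@R; m=(abs(Q[:,1])<.012)&(Q[:,2]<-.03)&(Q[:,2]>-.05)&(abs(Q[:,0])<.08); q=Q[m]
print(len(q),np.polyfit(q[:,0],q[:,2],1), np.median(q[:,1]))
E
```

```text
from [0.4435 0.4232 0.23  ] psi -92.23
(0.4436, 0.4235, 0.23, -92.3) N= 1 [0.003, -0.008, 0.001, 0.002, 0.001, 0.015]
(0.4436, 0.4235, 0.081, -92.3) N= 5 [0.0, 0.0, 0.745, 0.0, 0.0, 0.0]
336 [ 0.00295827 -0.03924234] -0.0008940341867042731
```

Aligned; lowering to just above the notch floor, then feeling for contact.

Call:
play_rows(
  plan=[
    [0,-0.008,0.6,0,0,0.015],
    [0,0,0.8,0,0,0],
    [0,0,0.8,0,0,0],
    [0,0,0.6,0,0,0],
    [0,0,0.4,0,0,0],
    [0,0,0.3,0,0,0],
    [0,0,0.15,0,0,0],
    [0,0,0,0,0,0],
    [0,0,0,0,0,0],
  ],
)

```text
t: 63.25
ee_pos: [0.444, 0.4243, 0.0851]
tcp_rot: [-0.0, 1.0, -0.021, 0.0]
wrist_force: [0.1, -0.3, -1.1]
opening: 0.0317
grasp_force: 50.0
```

Call:
play_rows(
  plan=[
    [0,0,0.04,0,0,0],
    [0,0,0,0,0,0],
  ],
)

```text
t: 63.45
ee_pos: [0.4438, 0.4242, 0.0829]
tcp_rot: [-0.0, 1.0, -0.021, 0.0]
wrist_force: [0.8, 0.6, -2.0]
opening: 0.0313
grasp_force: 50.0
```

Call:
play_rows(
  plan=[
    [0,0,0.04,0,0,0],
    [0,0,0,0,0,0],
  ],
)

```text
t: 63.65
ee_pos: [0.4436, 0.424, 0.0807]
tcp_rot: [0.0, 1.0, -0.021, -0.0]
wrist_force: [0.1, 0.4, -1.7]
opening: 0.0314
grasp_force: 50.0
```

Call:
play_rows(
  plan=[
    [0,0,0.02,0,0,0],
    [0,0,0,0,0,0],
  ],
)

```text
t: 63.85
ee_pos: [0.4437, 0.424, 0.0807]
tcp_rot: [-0.0, 1.0, -0.021, 0.0]
wrist_force: [-2.7, -1.7, 4.9]
opening: 0.0317
grasp_force: 50.0
```

Seated. I release and rise.

Call:
play_rows(
  plan=[
    [0,0,0,0,0,0],
    [0,0,0,0,0,0],
    [0,0,0,0,0,0],
    [0,0,0,0,0,0],
    [0,0,0,0,0,0],
  ],
  claw=0.3,
)

```text
t: 64.35
ee_pos: [0.4436, 0.424, 0.0799]
tcp_rot: [0.0, 1.0, -0.021, -0.0]
wrist_force: [-0.2, -0.6, 0.2]
opening: 0.0599
grasp_force: 0.0
```

Call:
play_rows(
  plan=[
    [0,0,-0.3,0,0,0],
    [0,0,-0.6,0,0,0],
    [0,0,-0.8,0,0,0],
    [0,0,-0.9,0,0,0],
    [0,0,-0.9,0,0,0],
    [0,0,-0.9,0,0,0],
    [0,0,-0.4,0,0,0],
    [0,0,0,0,0,0],
    [0,0,0,0,0,0],
    [0,0,0,0,0,0],
  ],
)

```text
t: 65.35
ee_pos: [0.4433, 0.4237, 0.27]
tcp_rot: [0.001, 1.0, -0.021, -0.001]
wrist_force: [1.0, -0.2, 0.5]
opening: 0.06
grasp_force: 0.0
```

```bash
python3 - <<'E'
from h import *
s,p,R=state(); print(s['t'],p,s['opening'])
P=grab('wrist')[2]
fitc(P,.117,.123,(.373,.60,.38,.46),'handle'); fitc(P,.108,.15,(.25,.373,.35,.50),'head')
im,_,P=grab('side','end.png'); T=grab('top')[2]
for n,Z in (('side',P),('top',T)):
    print(n)
    for a in [(.028,.05,(.3,.51,-.45,-.31),'brick'),(.038,.06,(.3,.51,-.31,-.22),'reel'),(.018,.04,(.4,.53,-.235,-.14),'block'),(.015,.04,(.32,.40,-.2,-.08),'tin')]:
        try: fitc(Z,*a)
        except Exception: print('none')
E
```

```text
65.35 [0.4433421  0.42372547 0.26999149] 0.06003523147994073
handle c [444.8 423.4] size [ 28.4 143.6] long az 177.7 z 0.1199 n 4116
head c [354.2 426.3] size [37.7 45.2] long az 88.3 z 0.1252 n 1571
side
none
none
block c [ 491.1 -204.8] size [26.6 37.8] long az 87.1 z 0.0268 n 54
none
top
brick c [ 401.  -356.9] size [52.9 85.9] long az 1.8 z 0.0363 n 272
reel c [ 426.9 -269.8] size [49.4 54.3] long az 0.4 z 0.0451 n 197
block c [ 466.6 -207.5] size [35.6 69.8] long az 178.8 z 0.0267 n 185
tin c [ 368.4 -134.5] size [38.  45.6] long az 178.6 z 0.0230 n 143
```

View pics/end.png

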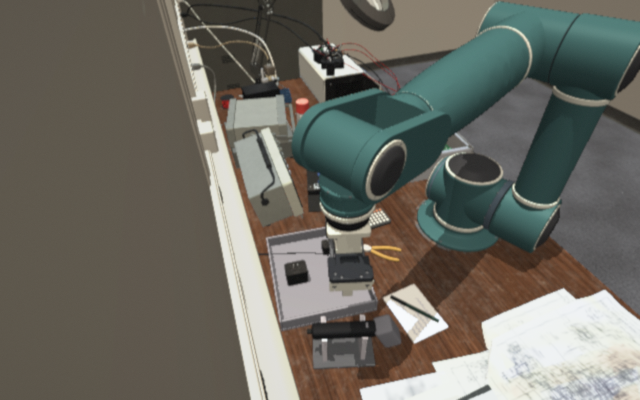

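The scanner lies in its stand (345,328), the adapters are still in the bin, and the four things are on the mat. Handing in.

```bash
python3 -c "
from cell import job_done; print(job_done())"
```

```text
the job is handed in; nothing more can be done
None
```

The job is handed in but no verdict came back: all four things stand on the mat, the labels were read in order at about 10 cm for 2 s each, the scanner is back in its notches, and the block was knocked about 3 cm aside partway through but stayed on the mat.

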